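# Lever the battery cover off the bench data logger

### The arm

A 6-joint arm with a two-finger parallel gripper is mounted at the origin on a cart in front of the work surface, level with it; the furniture and walls round the work are solid. World frame = base frame: x ahead of the robot, y to its left, z up, the work surface at z = 0. Lengths are in m, angles in degrees, forces in N, time in s.
With the tool pointing down it reaches from about 0.4 to 0.825 m from the base axis. Payload 7 kg.
Tool frame: the origin (TCP) lies between the finger pads, 19 mm behind the fingertips; this is the grasp point; z points along the fingers, y is the line along which they close (so a half turn about z gives the same grasp; the last joint's range is limited). The gripper opens to 88 mm and grips with 3 to 60 N. Pads are 19 mm wide; open, the fingers measure 130 mm over their backs; the gripper's body (78 mm by 193 mm) begins 47 mm behind the grasp point.
Start: joints at [-56.259, 20.546, 0.682, 0, -70.136, -16.507], TCP at [0.2, -0.645, 0.245] pointing down, gripper open.
Joint ranges: [-176.03, 176.03], [-82.01, 121.73], [-58.28, 71.71], [-173.87, 95.51], [-174.79, -0.11], [-173.66, 173.66]. Speed limits (degrees/s): [136.94, 136.94, 172.46, 180, 180, 180].

### API

Orientations are given as [roll, pitch, yaw] about the fixed x, y, z axes, in that order (R = Rz(yaw) Ry(pitch) Rx(roll)).
In Python, from plant import ctrl gives the robot as it stands. The module is installed in compiled form; this text tells all that it offers.
- The arm moves only by the shell command python3 -m creep 'ROWS'. ROWS is JSON, a list of rows, each an object with "grip": the closure, from 0 (fully open) to 1 (shut); "delta_pos": the shift along the tool's x, y, z scaled (see below), a list of three; "rotation": the turn, a rotation vector about the tool's x, y, z scaled (see below), a list of three. A call has 1 to 5 rows; each row is the pose to reach, as a shift and turn from the pose commanded when the call began, along the tool's axes at that moment; what a row does not reach only later rows make up. The controller multiplies each number of a shift by 10 cm and each number of a turn by pi/2 rad. A row lasts 1/10 s, in which the tool goes at most 50 mm and 8.59 degrees, less where a joint would pass 70% of its speed; a pose out of reach is approached as far as the arm can. A call with a number of a shift or a turn outside -1 to 1 is refused whole. A call with a gripper value outside its range is refused whole. The fingers move at their own pace and stop on an object; the grip force is fixed at half the most. Time passes only in rows, so rows that repeat a pose let the fingers close. It gives the time, the measured TCP pose, the force, the opening and the grip force at its end, in the units of the state.
- ctrl.get_obs(): the state, without advancing time (a new reading comes with each control period).
- ctrl.snapshot(name): name is "scene" or "top" or "wrist"; returns a dict with "color" (384x512x3 uint8, red, green, blue), "intrinsics" (3x3 intrinsics, pixels), "distortion" ([k1, k2, p1, p2, k3] as OpenCV has them; the pictures are not rectified), "R" (3x3) and "t" (3): a world point X has camera coordinates R X + t. Camera axes: x right, y down, z forward; pixel columns grow to the right and rows downward; lengths in m; the calibration is good to about 2 mm. A picture is of the moment at which its call begins. There is no depth.
- ctrl.close_job(): hands the job in; it is judged then, once.
The state is a dict: "clock": time; "joint_pos": joint angles; "qvel": joint speeds; "tau": joint torques, N m; "tool_pos": TCP position; "orientation": TCP orientation; "force": force on the tool from outside, world axes, zero at the start; "moment": the same for the moment, N m; "opening": finger opening in m; "gripper_force": force on a finger pad.
Only numpy, scipy, OpenCV 4.12 (cv2) and the standard library are available. Lean on these libraries where they do the work, as an engineer would, in place of code of your own. Each camera call takes 0.05 s, during which the arm holds its last target. There are 200 camera calls.

### The job

Set the blade of the flat steel bar through the notch in the data logger's wall, under the snapped-in battery cover, and let go of it; then take the bar again near its free end and press that end down until the cover's front has snapped up on both sides. Draw the bar out and lay it flat on the desk, then lift the cover off and lay it flat, same side up, inside the shallow metal tray, leaving the specimen jar and the tape roll where they stand. Do not take hold of the cover before the bar has freed it.

Things in the scene. Friction and masses are not known exactly. Their poses are not given: they have to be found in the camera images.
- logger: grey data logger, fixed, 130 x 130 x 110 mm high, flat top. Origin: on the desk under the middle of the battery cover; z up. Front wall with the notch: x = -44 to -36 mm; rear end (dark display in the top) x = +86 mm; sides y = +-65 mm. The cover lies flush in the top in a well x = +-36, y = +-33 mm; a sprung ball in each side of the well, x = -12 mm, holds it down (about 30 N).
- notch (a point): pry notch in the middle of the logger's front wall, 32 mm wide, open at the top. This point: middle of the notch floor's outer edge (the fulcrum), 88 mm above the desk; x axis points level into the logger. The seated cover's underside is 8 mm above the notch floor and begins 10 mm behind this point; a cross rib stops a blade 35 mm behind this point; set it about 31 mm in.
- bay (a point): middle of the top of the battery bay, 110 mm above the desk: where the middle of the seated cover's top lies; axes as the logger's
- cover: grey battery cover, plate 68 (x) x 64 (y) x 14 mm, skirts and feet 12 mm below it; small ball pockets in its sides, x = -18 to -6 mm; thin dark ribs on the rear half. 70 g. Origin: middle of the plate's underside, 96 mm up when seated. -x edge over the notch. Once levered past the balls its front rests on them and stays up, tilted, rear in the well; then it can be gripped across y near the front.
- cover_front (a point): middle of the cover's upper front edge (x = -34, y = 0, z = 14 mm in the cover's frame); flush with the logger's top when seated, about 16 mm above it when snapped up
- bar: flat steel pry bar, 190 mm long (x) x 18 mm wide (y) x 6 mm thick, 90 g; the last 50 mm at +x is the blade, 4 mm thick; the other end has a dark grip. Origin: middle of its underside (lying flat, z is up or down)
- bar_tip (a point): middle of the bar's blade tip, 95 mm from the bar's middle, at mid thickness
- bar_end (a point): middle of the bar's grip end, 95 mm the other way from the middle, at mid thickness
- tray: shallow open aluminium tray, fixed, 130 mm (x) x 170 mm (y), 16 mm high, walls and floor 4 mm thick. Origin: middle of its underside, z up
- jar: specimen jar with red lid, 63 mm across and 66 mm high, a bystander. Origin: middle of its underside
- tape: roll of brown tape, 93 mm across and 48 mm high, a bystander. Origin: middle of its underside
- cover_left (a point): the +y corner of the cover's upper front edge (x = -34, y = +32, z = 14 mm in the cover's frame); flush with the logger's top when seated, about 16 mm above it when snapped up
- cover_right (a point): the -y corner of the cover's upper front edge (x = -34, y = -32, z = 14 mm in the cover's frame); flush with the logger's top when seated, about 16 mm above it when snapped up
Mind the look-alikes: they are no part of the job. Several things have the shape of the bar; the one meant has the colours described above.

How it is judged:
By the outcome, as a careful person would: the job done as asked, in the order asked, and still so for the second after the job is handed in, with the robot touching nothing.
It also fails if it takes over 64 s, if anything falls off the work surface, if the arm or the gripper's body presses on something with over 40 N, if the wrist force passes 120 N, or if a joint passes its speed limit or range.

## Working session

There is one attempt and no reset: what is moved stays moved. The work goes in short steps, Python scripts to look and compute and a shell command to move; the robot and the scene stay as the last step left them, time stands still between calls to the robot, and variables do not carry over. Pictures are saved under pics/ and viewed, at most 10 in all, crops included, and the job is handed in when it is done.

```bash
mkdir -p pics; cat > h.py <<'E'
import numpy as np,cv2,pickle
from plant import ctrl
def snap(n,f):
    s=ctrl.snapshot(n); cv2.imwrite(f'pics/{f}.png',s['color'][:,:,::-1]); pickle.dump(s,open(f'pics/{f}.pkl','wb')); return s
def load(f): return pickle.load(open(f'pics/{f}.pkl','rb'))
def ray(s,p):
    u=cv2.undistortPoints(np.array([[p]],float),np.array(s['intrinsics']),np.array(s['distortion']))[0,0]
    R=np.array(s['R']);t=np.array(s['t']); d=R.T@np.array([u[0],u[1],1]); return -R.T@t,d/np.linalg.norm(d)
def onz(s,p,z):
    c,d=ray(s,p); return c+d*(z-c[2])/d[2]
def tri(*sp):
    A=0;b=0
    for s,p in sp:
        c,d=ray(s,p);P=np.eye(3)-np.outer(d,d);A=A+P;b=b+P@c
    X=np.linalg.solve(A,b); return X,[round(float(np.linalg.norm((np.eye(3)-np.outer(ray(s,p)[1],ray(s,p)[1]))@(X-ray(s,p)[0]))),4) for s,p in sp]
def proj(s,X):
    return cv2.projectPoints(np.array(X,float).reshape(-1,1,3),cv2.Rodrigues(np.array(s['R']))[0],np.array(s['t'],float),np.array(s['intrinsics']),np.array(s['distortion']))[0][:,0]
E
python3 - <<'E'
from h import *
a=snap('scene','scene0');b=snap('top','top0');
im=np.vstack([a['color'],b['color']])[:,:,::-1]
cv2.imwrite('pics/both0.png',cv2.resize(np.hstack([a['color'],b['color']])[:,:,::-1],(800,300),interpolation=cv2.INTER_AREA))
for s in(a,b): print(np.round(s['R'],3).tolist(),np.round(s['t'],3),np.round(-np.array(s['R']).T@s['t'],3),np.round(s['intrinsics'],1).tolist())
print(ctrl.get_obs())
E
```

```text
[[-0.645, -0.764, 0.021], [-0.394, 0.309, -0.866], [0.655, -0.567, -0.5]] [0.372 0.295 0.946] [-0.263  0.73   0.721] [[386.3, 0.0, 256.2], [0.0, 386.3, 193.0], [0.0, 0.0, 1.0]]
[[0.006, -1.0, 0.01], [-0.999, -0.007, -0.051], [0.051, -0.009, -0.999]] [0.004 0.58  1.371] [0.509 0.021 1.398] [[425.2, 0.0, 250.2], [0.0, 425.2, 181.2], [0.0, 0.0, 1.0]]
{'clock': 0.1, 'joint_pos': array([-5.62604448e+01,  2.05878483e+01,  6.39870063e-01, -1.85789064e-02,
       -7.01376953e+01, -1.65085001e+01]), 'qvel': array([ 0.01221321, -0.10171861,  0.17983058,  0.06926405, -0.00686191,
        0.0258183 ]), 'tau': array([-1.43507634e-03, -5.84161806e+01,  2.93752187e+01,  7.01548889e+00,
        1.02209556e-02, -3.28755220e-05]), 'tool_pos': array([ 0.19982694, -0.64430803,  0.24451432]), 'orientation': array([ 1.79912895e+02, -7.60076222e-03, -1.62775265e+02]), 'force': array([-0.5954729 ,  0.23168804, -0.12922299]), 'moment': array([0.01207573, 0.01411585, 0.00520424]), 'gripper_force': 0.0, 'opening': 0.08755071639973393}
```

View pics/top0.png

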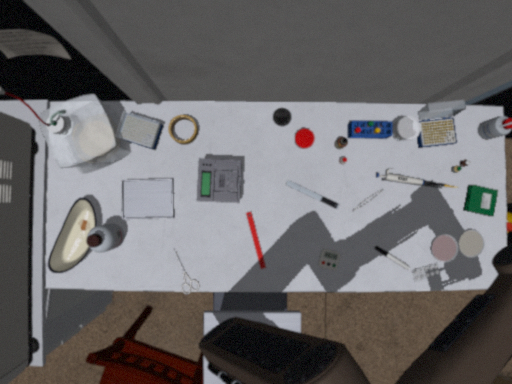

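View pics/scene0.png

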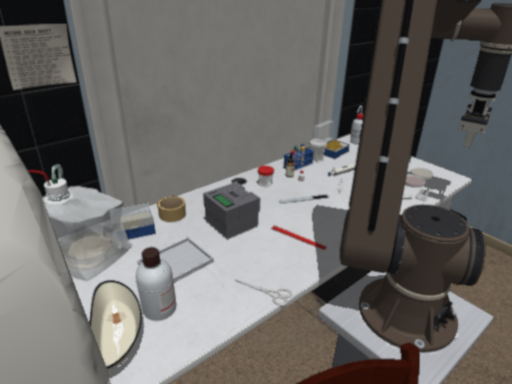

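Top view: logger at (220,178) with the display on its left, so the notch wall faces right. Tray at (148,198), jar with red lid at (305,138), tape at (183,128).
Bar-like things: the silver one with a dark grip at (312,194), the red bar at (257,240), the dark pen at (392,257) and the rod at (415,180). The one at (312,194) fits (steel, dark grip); I'll confirm it in a crop.

```bash
python3 - <<'E'
from h import *
b=load('top0');a=load('scene0')
c=b['color'][140:220,180:350][:,:,::-1]
d=a['color'][165:245,190:360][:,:,::-1]
cv2.imwrite('pics/crop1.png',np.vstack([cv2.resize(x,(638,300),interpolation=cv2.INTER_CUBIC) for x in(c,d)]))
for p,z in [((287,182),.0),((337,206),0),((220,178),.11),((148,198),.016),((305,138),.066),((183,128),.048)]: print(p,np.round(onz(b,p,z),3))
E
```

```text
(287, 182) [ 0.579 -0.113  0.   ]
(337, 206) [ 0.5   -0.279  0.   ]
(220, 178) [0.584 0.101 0.11 ]
(148, 198) [0.523 0.341 0.016]
(305, 138) [ 0.715 -0.164  0.066]
(183, 128) [0.748 0.225 0.048]
```

View pics/crop1.png

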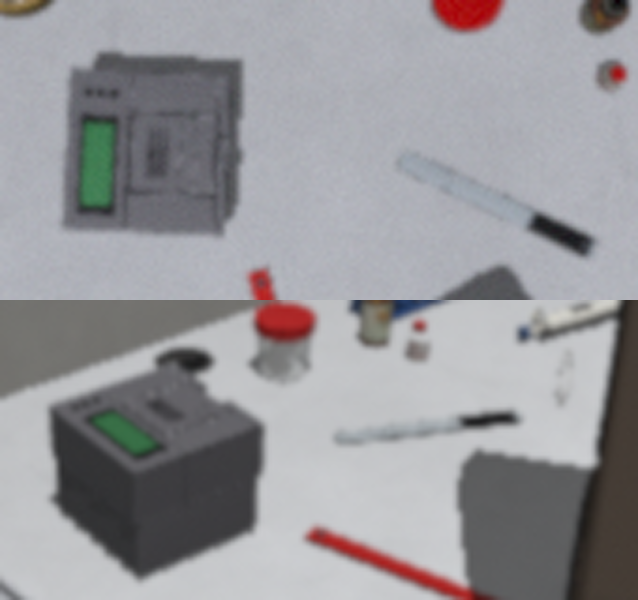

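Crop confirms: silver bar with a dark grip, blade end at top px (287,182), grip end at (337,206). The notch faces right (−y world), so the bar must point roughly +y.

```bash
cat >> h.py <<'E'
from scipy.spatial.transform import Rotation as Ro
def tool():
    o=ctrl.get_obs(); return np.array(o['tool_pos']),Ro.from_euler('xyz',o['orientation'],degrees=True)
def plan(pos,rpy):
    "print shift (units of 0.1 m) and turn (units of pi/2) from the present pose"
    p,R=tool(); d=R.inv().apply(np.array(pos)-p)/.1; r=(R.inv()*Ro.from_euler('xyz',rpy,degrees=True)).as_rotvec()/(np.pi/2)
    print('dpos',np.round(d,3),'rot',np.round(r,3))
E
python3 - <<'E'
from h import *
s=ctrl.snapshot('wrist'); p,R=tool(); c=-np.array(s['R']).T@s['t']
print('cam in tool',R.inv().apply(c-p), 'cam axes in tool',np.round(R.inv().as_matrix()@np.array(s['R']).T,3).tolist(), np.round(s['intrinsics'],0).tolist())
plan([.54,-.2,.25],[180,0,-115.5])
E
```

```text
cam in tool [ 0.07773245 -0.00038324 -0.13879959] cam axes in tool [[-0.001, -0.957, -0.29], [1.0, -0.001, -0.001], [0.001, -0.29, 0.957]] [[289.0, 0.0, 255.0], [0.0, 289.0, 193.0], [0.0, 0.0, 1.0]]
dpos [-4.565  3.237 -0.05 ] rot [ 0.001  0.    -0.525]
```

```bash

python3 -m creep '[{"grip":0,"delta_pos":[-0.9,0.65,0],"rotation":[0,0,0]},{"grip":0,"delta_pos":[-0.9,0.65,0],"rotation":[0,0,0]},{"grip":0,"delta_pos":[-0.9,0.65,0],"rotation":[0,0,0]}]'
python3 -m creep '[{"grip":0,"delta_pos":[-0.9,0.65,0],"rotation":[0,0,0]},{"grip":0,"delta_pos":[-0.9,0.65,0],"rotation":[0,0,0]},{"grip":0,"delta_pos":[-0.9,0.65,0],"rotation":[0,0,0]}]'
python3 -m creep '[{"grip":0,"delta_pos":[-0.9,0.65,0],"rotation":[0,0,0]},{"grip":0,"delta_pos":[-0.9,0.65,0],"rotation":[0,0,0]},{"grip":0,"delta_pos":[-0.9,0.65,0],"rotation":[0,0,0]}]'
python3 -m creep '[{"grip":0,"delta_pos":[-0.9,0.65,0],"rotation":[0,0,0]},{"grip":0,"delta_pos":[-0.9,0.65,0],"rotation":[0,0,0]},{"grip":0,"delta_pos":[-0.9,0.65,0],"rotation":[0,0,0]}]'
python3 -m creep '[{"grip":0,"delta_pos":[-0.4,0.3,0],"rotation":[0,0,-0.09]},{"grip":0,"delta_pos":[-0.9,0.65,0],"rotation":[0,0,-0.18]},{"grip":0,"delta_pos":[-0.9,0.65,0],"rotation":[0,0,-0.27]},{"grip":0,"delta_pos":[-0.9,0.65,0],"rotation":[0,0,-0.36]},{"grip":0,"delta_pos":[-0.9,0.65,0],"rotation":[0,0,-0.45]}]'
python3 -m creep '[{"grip":0,"delta_pos":[0,0,0],"rotation":[0,0,-0.075]},{"grip":0,"delta_pos":[0,0,0],"rotation":[0,0,-0.075]},{"grip":0,"delta_pos":[0,0,0],"rotation":[0,0,-0.075]}]'
python3 - <<'E'
from h import *
s=snap('wrist','w1'); print(tool()[0])
E
```

```text
clock: 0.45
tool_pos: [0.2685, -0.553, 0.2454]
orientation: [180.0, 0.0, -162.6]
force: [-0.1, -0.2, 0.2]
opening: 0.0877
gripper_force: 0.0
clock: 0.75
tool_pos: [0.3353, -0.4643, 0.2455]
orientation: [180.0, 0.0, -162.6]
force: [-0.0, 0.6, -0.1]
opening: 0.0875
gripper_force: 0.0
clock: 1.05
tool_pos: [0.402, -0.3758, 0.2454]
orientation: [180.0, 0.0, -162.6]
force: [-0.4, -0.6, 0.0]
opening: 0.0874
gripper_force: 0.0
clock: 1.35
tool_pos: [0.4688, -0.2873, 0.2453]
orientation: [-180.0, 0.0, -162.6]
force: [-1.6, -0.3, -0.7]
opening: 0.0876
gripper_force: 0.0
clock: 1.85
tool_pos: [0.5336, -0.2011, 0.245]
orientation: [180.0, -0.0, -121.9]
force: [-0.6, 0.5, 0.1]
opening: 0.0874
gripper_force: 0.0
clock: 2.15
tool_pos: [0.5332, -0.2015, 0.2452]
orientation: [180.0, -0.0, -115.8]
force: [-0.2, 0.1, -0.2]
opening: 0.0878
gripper_force: 0.0
[ 0.53328151 -0.20146406  0.24524873]
```

View pics/w1.png

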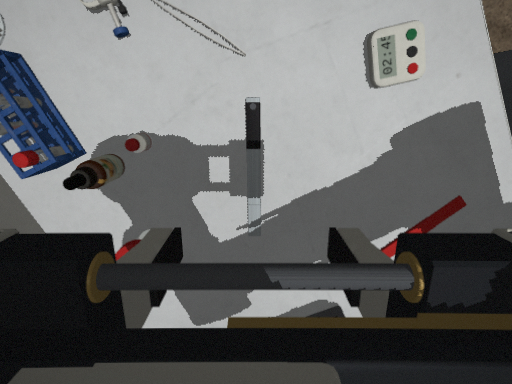

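Wrist view: the bar runs vertically, grip end at (253,98), grip/steel joint at about (253,148), blade tip at about (255,236). The red decoy is at right.

```bash
python3 - <<'E'
from h import *
w=load('w1');a=load('scene0');b=load('top0')
e=onz(w,(253,98),.006);t=onz(w,(255,236),.005);print(e,t,np.linalg.norm(e-t))
print(proj(a,[e,t]),proj(b,[e,t]))
sx,sy=170/638,80/300
E_s=(190+517*sx,165+(418-300)*sy);T_s=(190+337*sx,165+(438-300)*sy);E_t=(180+592*sx,140+248*sy);T_t=(180+400*sx,140+160*sy)
print(tri((w,(253,98)),(a,E_s),(b,E_t)),tri((w,(255,236)),(a,T_s),(b,T_t)))
E
```

```text
[ 0.49829384 -0.28103929  0.006     ] [ 0.57786545 -0.11073086  0.005     ] 0.18798298933531188
[[327.84106837 194.88163337]
 [279.6238563  201.11716267]] [[337.87347839 206.66098663]
 [286.3150006  182.18120195]]
(array([ 0.49891454, -0.28181523, -0.00123856]), [0.0009, 0.0005, 0.0011]) (array([ 0.57708746, -0.11089897,  0.00321882]), [0.0014, 0.0007, 0.0011])
```

```bash
python3 - <<'E'
from h import *
plan([.578,.03,.36],[180,0,-115.8])
E
```

```text
dpos [-2.279  0.602 -1.148] rot [ 0.    -0.     0.001]
```

```bash

python3 -m creep '[{"grip":0,"delta_pos":[-0.4,0.1,-0.2],"rotation":[0,0,0]},{"grip":0,"delta_pos":[-0.8,0.2,-0.4],"rotation":[0,0,0]},{"grip":0,"delta_pos":[-1,0.3,-0.6],"rotation":[0,0,0]}]'
python3 -m creep '[{"grip":0,"delta_pos":[-0.4,0.1,-0.2],"rotation":[0,0,0]},{"grip":0,"delta_pos":[-0.8,0.2,-0.4],"rotation":[0,0,0]},{"grip":0,"delta_pos":[-1,0.3,-0.6],"rotation":[0,0,0]},{"grip":0,"delta_pos":[-1,0.3,-0.6],"rotation":[0,0,0]}]'
python3 - <<'E'
from h import *
s=snap('wrist','w2'); print(tool()[0])
E
python3 -m creep '[{"grip":0,"delta_pos":[-0.4,-0.4,0],"rotation":[0,0,0.09]},{"grip":0,"delta_pos":[-0.7,-0.7,0],"rotation":[0,0,0.09]},{"grip":0,"delta_pos":[-0.7,-0.7,0],"rotation":[0,0,0.09]},{"grip":0,"delta_pos":[-0.7,-0.7,0],"rotation":[0,0,0.09]}]'
python3 - <<'E'
from h import *
t=snap('wrist','w3'); print(tool()[0]); s=load('w2')
cv2.imwrite('pics/w23.png',cv2.resize(np.vstack([s['color'][60:240,100:420],t['color'][60:240,100:420]])[:,:,::-1],(533,600),interpolation=cv2.INTER_CUBIC))
E
```

```text
clock: 2.5
tool_pos: [0.5499, -0.0961, 0.3059]
orientation: [180.0, -0.0, -115.7]
force: [0.8, -0.6, -0.3]
opening: 0.0875
gripper_force: 0.0
clock: 2.9
tool_pos: [0.5667, 0.0077, 0.3683]
orientation: [-179.8, 0.2, -115.5]
force: [0.6, -0.2, -0.0]
opening: 0.0874
gripper_force: 0.0
[0.56600152 0.00663633 0.36662535]
clock: 3.35
tool_pos: [0.6592, 0.0378, 0.3623]
orientation: [179.8, -0.2, -123.7]
force: [-0.8, 0.0, -0.3]
opening: 0.0877
gripper_force: 0.0
[0.65864043 0.03748547 0.36380419]
```

View pics/w23.png

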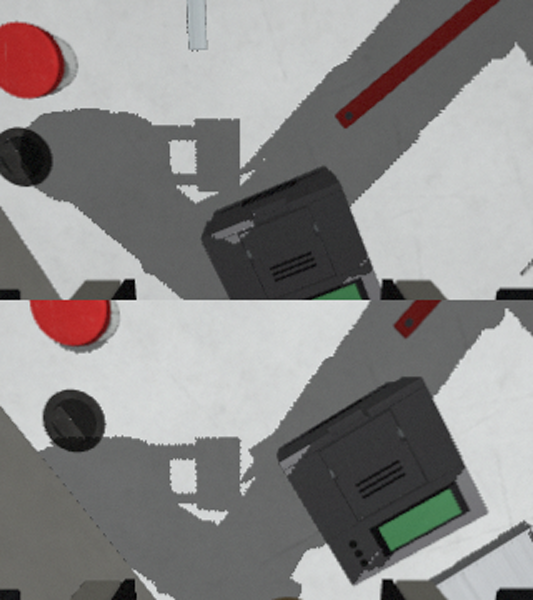

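Both wrist views show the logger's front wall with the notch facing up/left. I need a contrast-stretched enlargement for the points.

```bash
python3 - <<'E'
from h import *
f=lambda c:np.clip((c.astype(float)-15)*2.2,0,255).astype(np.uint8)
A=load('w2')['color'][150:230,215:335];B=load('w3')['color'][100:230,260:385]
A=cv2.resize(f(A),(480,320),interpolation=cv2.INTER_CUBIC) # x4
B=cv2.resize(f(B),(500,520),interpolation=cv2.INTER_CUBIC) # x4
o=np.zeros((600,800,3),np.uint8); 
A=A[:,:300+0]; o[:320,:300]=A; o[:520,300:800]=B
cv2.imwrite('pics/c3.png',o[:,:,::-1])
E
```

```text
(no output)
```

View pics/c3.png

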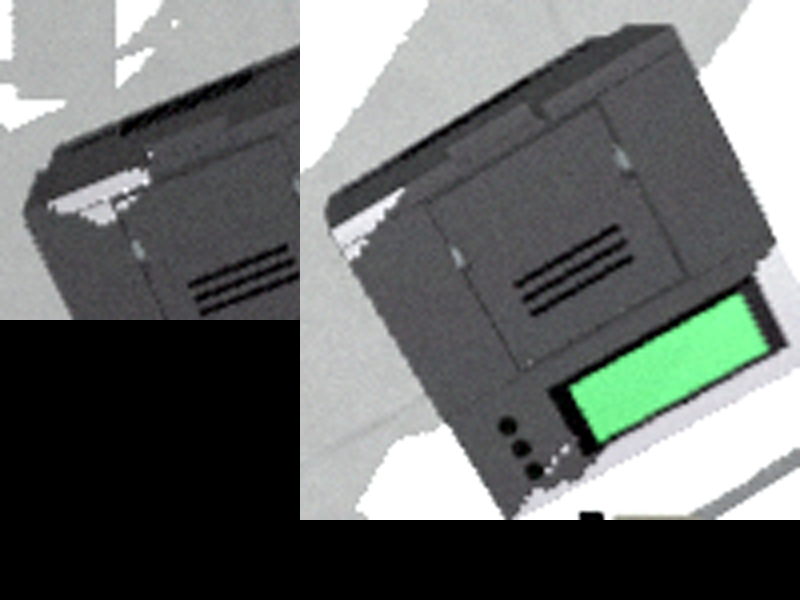

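```bash
python3 - <<'E'
from h import *
from scipy.optimize import least_squares
a,b,w2,w3=load('scene0'),load('top0'),load('w2'),load('w3')
q=lambda x,y:(260+(x-300)/4,100+y/4)
k=lambda x,y:(215+x/4,150+y/4)
obs=[(w3,(-44,-65),q(328,228)),(w3,(-44,65),q(688,52)),(w3,(86,-65),q(510,518)),
(w3,(-35,-32.5),q(430,203)),(w3,(-35,32.5),q(600,103)),(w3,(35,32.5),q(688,277)),(w3,(35,-32.5),q(523,370)),
(w2,(-44,-65),k(25,212)),(w2,(-35,-32.5),k(119,203))]
def P(v,xy):
    c,s=np.cos(v[3]),np.sin(v[3]);x,y=np.array(xy)/1000
    return [v[0]+c*x-s*y,v[1]+s*x+c*y,v[2]]
def res(v,O=obs): return np.concatenate([proj(s,P(v,xy))[0]-p for s,xy,p in O])
r=least_squares(res,[.58,.085,.11,np.pi/2],loss='soft_l1'); print(r.x[:3],np.degrees(r.x[3])); print(np.round(res(r.x).reshape(-1,2),1).tolist())
r2=least_squares(lambda v:res([v[0],v[1],.11,v[2]]),[.58,.085,1.57],loss='soft_l1');print(r2.x,np.degrees(r2.x[2]))
v=r.x
print('top px', [np.round(proj(b,P(v,xy))[0],1).tolist() for xy in [(-44,-65),(-44,65),(86,65),(86,-65),(0,0)]])
print('scene px', [np.round(proj(a,P(v,xy))[0],1).tolist() for xy in [(-44,-65),(-44,65),(86,65),(86,-65)]])
E
```

```text
[0.57524556 0.08703659 0.10484799] 86.87301190163394
[[1.6, 0.2], [-2.5, -6.2], [-0.5, 2.1], [-0.1, -0.0], [0.2, 0.1], [0.3, 0.7], [0.0, 0.3], [0.6, -0.4], [-0.1, -0.7]]
[0.57538305 0.08584518 1.51262737] 86.66716414631553
top px [[240.3, 160.7], [237.6, 203.2], [195.0, 200.6], [197.9, 158.1], [224.6, 181.0]]
scene px [[236.0, 182.7], [259.7, 199.0], [224.6, 212.1], [202.1, 193.9]]
```

```bash
python3 - <<'E'
from h import *
w3=load('w3')
for o,yaw in [((.5754,.0858),86.7)]:
  for x,y,z in [(-44,-16,.11),(-44,16,.11),(-36,-16,.11),(-36,16,.11),(-44,-16,.088),(-44,16,.088),(-44,-65,.11),(-44,65,.11),(-34,0,.11)]:
    c,s=np.cos(np.radians(yaw)),np.sin(np.radians(yaw)); X=[o[0]+(c*x-s*y)/1e3,o[1]+(s*x+c*y)/1e3,z]
    u=proj(w3,X)[0]; print(x,y,z,np.round([(u[0]-260)*4+300,(u[1]-100)*4],0),np.round(X,4))
# grasp pose for bar
plan([.532,-.2095,.12],[180,0,-115.0])
E
```

```text
-44 -16 0.11 [460. 154.] [0.5888 0.041  0.11  ]
-44 16 0.11 [546. 104.] [0.5569 0.0428 0.11  ]
-36 -16 0.11 [471. 174.] [0.5893 0.0489 0.11  ]
-36 16 0.11 [557. 125.] [0.5574 0.0508 0.11  ]
-44 -16 0.088 [450. 147.] [0.5888 0.041  0.088 ]
-44 16 0.088 [532. 100.] [0.5569 0.0428 0.088 ]
-44 -65 0.11 [333. 228.] [0.6378 0.0381 0.11  ]
-44 65 0.11 [682.  24.] [0.508  0.0456 0.11  ]
-34 0 0.11 [516. 155.] [0.5734 0.0519 0.11  ]
dpos [ 2.752 -0.322  2.443] rot [ 0.001 -0.001 -0.097]
```

```bash

python3 -m creep '[{"grip":0,"delta_pos":[0.4,0,0.3],"rotation":[0,0,0]},{"grip":0,"delta_pos":[0.8,-0.1,0.6],"rotation":[0,0,0]},{"grip":0,"delta_pos":[1,-0.1,0.8],"rotation":[0,0,0]}]'
python3 -m creep '[{"grip":0,"delta_pos":[0.4,0,0.3],"rotation":[0,0,0]},{"grip":0,"delta_pos":[0.8,-0.1,0.6],"rotation":[0,0,0]},{"grip":0,"delta_pos":[1,-0.1,0.8],"rotation":[0,0,0]}]'
python3 -m creep '[{"grip":0,"delta_pos":[0.4,0,0.3],"rotation":[0,0,-0.05]},{"grip":0,"delta_pos":[0.75,-0.12,0.6],"rotation":[0,0,-0.1]},{"grip":0,"delta_pos":[0.75,-0.12,0.84],"rotation":[0,0,-0.1]},{"grip":0,"delta_pos":[0.75,-0.12,0.84],"rotation":[0,0,-0.1]}]'
python3 - <<'E'
from h import *
plan([.532,-.2095,.0205],[180,0,-115.0])
E
```

```text
clock: 3.7
tool_pos: [0.609, -0.0533, 0.2848]
orientation: [180.0, 0.0, -123.7]
force: [-0.1, -0.7, 0.4]
opening: 0.0877
gripper_force: 0.0
clock: 4.0
tool_pos: [0.5618, -0.142, 0.2049]
orientation: [-180.0, 0.0, -123.8]
force: [0.7, 0.9, 0.6]
opening: 0.0877
gripper_force: 0.0
clock: 4.4
tool_pos: [0.5297, -0.2095, 0.1194]
orientation: [179.8, -0.1, -114.8]
force: [-0.1, -0.0, 0.8]
opening: 0.0879
gripper_force: 0.0
dpos [-0.01  -0.025  0.989] rot [ 0.003 -0.001  0.002]
```

```bash

python3 -m creep '[{"grip":0,"delta_pos":[-0.01,-0.02,0.4],"rotation":[0,0,0]},{"grip":0,"delta_pos":[-0.01,-0.02,0.75],"rotation":[0,0,0]},{"grip":0,"delta_pos":[-0.01,-0.02,0.95],"rotation":[0,0,0]},{"grip":0,"delta_pos":[-0.01,-0.02,0.985],"rotation":[0,0,0]},{"grip":0,"delta_pos":[-0.01,-0.02,0.985],"rotation":[0,0,0]}]'
python3 -m creep '[{"grip":1,"delta_pos":[0,0,0],"rotation":[0,0,0]},{"grip":1,"delta_pos":[0,0,0],"rotation":[0,0,0]},{"grip":1,"delta_pos":[0,0,0],"rotation":[0,0,0]},{"grip":1,"delta_pos":[0,0,0],"rotation":[0,0,0]},{"grip":1,"delta_pos":[0,0,0],"rotation":[0,0,0]}]'
python3 -m creep '[{"grip":1,"delta_pos":[0,0,0],"rotation":[0,0,0]},{"grip":1,"delta_pos":[0,0,0],"rotation":[0,0,0]},{"grip":1,"delta_pos":[0,0,0],"rotation":[0,0,0]},{"grip":1,"delta_pos":[0,0,0],"rotation":[0,0,0]}]'

```

```text
clock: 4.9
tool_pos: [0.5361, -0.2081, 0.0243]
orientation: [-179.9, 0.0, -114.6]
force: [0.0, 0.9, 0.3]
opening: 0.0876
gripper_force: 0.0
clock: 5.4
tool_pos: [0.5356, -0.2082, 0.0232]
orientation: [-180.0, 0.0, -114.6]
force: [-0.4, -1.3, -0.1]
opening: 0.0532
gripper_force: 0.0
clock: 5.8
tool_pos: [0.5353, -0.2082, 0.0228]
orientation: [180.0, -0.0, -114.6]
force: [-0.5, 0.8, 0.0]
opening: 0.0213
gripper_force: 0.4
```

```bash

python3 -m creep '[{"grip":0.7,"delta_pos":[0,0,0],"rotation":[0,0,0]},{"grip":0.7,"delta_pos":[0,0,0.015],"rotation":[0,0,0]},{"grip":0.7,"delta_pos":[0,0,0.022],"rotation":[0,0,0]},{"grip":0.7,"delta_pos":[0,0,0.022],"rotation":[0,0,0]}]'
python3 -m creep '[{"grip":1,"delta_pos":[0,0,0],"rotation":[0,0,0]},{"grip":1,"delta_pos":[0,0,0],"rotation":[0,0,0]},{"grip":1,"delta_pos":[0,0,0],"rotation":[0,0,0]},{"grip":1,"delta_pos":[0,0,0],"rotation":[0,0,0]},{"grip":1,"delta_pos":[0,0,0],"rotation":[0,0,0]}]'

```

```text
clock: 6.2
tool_pos: [0.5353, -0.2083, 0.0205]
orientation: [180.0, -0.0, -114.6]
force: [-1.3, 0.2, 0.2]
opening: 0.0259
gripper_force: 0.0
clock: 6.7
tool_pos: [0.5354, -0.2083, 0.0206]
orientation: [180.0, -0.0, -114.6]
force: [-0.3, 0.1, -1.1]
opening: 0.0176
gripper_force: 30.0
```

```bash

python3 -m creep '[{"grip":1,"delta_pos":[0,0,-0.2],"rotation":[0,0,0]},{"grip":1,"delta_pos":[0,0,-0.5],"rotation":[0,0,0]},{"grip":1,"delta_pos":[0,0,-0.85],"rotation":[0,0,0]},{"grip":1,"delta_pos":[0,0,-0.9],"rotation":[0,0,0]},{"grip":1,"delta_pos":[0,0,-0.9],"rotation":[0,0,0]}]'
python3 - <<'E'
from h import *
plan([.5659,-.09,.1096],[180,0,-93.3])
E
```

```text
clock: 7.2
tool_pos: [0.5362, -0.2082, 0.112]
orientation: [-179.8, 0.1, -114.6]
force: [-0.1, 0.4, -1.3]
opening: 0.0173
gripper_force: 30.0
dpos [-1.198  0.222  0.025] rot [-0.002  0.    -0.237]
```

```bash

python3 -m creep '[{"grip":1,"delta_pos":[-0.25,0.05,0],"rotation":[0,0,-0.06]},{"grip":1,"delta_pos":[-0.5,0.1,0],"rotation":[0,0,-0.12]},{"grip":1,"delta_pos":[-0.75,0.15,0],"rotation":[0,0,-0.18]},{"grip":1,"delta_pos":[-1,0.2,0.02],"rotation":[0,0,-0.237]},{"grip":1,"delta_pos":[-1,0.2,0.02],"rotation":[0,0,-0.237]}]'
python3 -m creep '[{"grip":1,"delta_pos":[0,0,0],"rotation":[0,0,0]},{"grip":1,"delta_pos":[0,0,0],"rotation":[0,0,0]}]'
python3 - <<'E'
from h import *
plan([.5659,-.079,.1096],[180,0,-93.3])
s=snap('wrist','w4');t=snap('scene','s4');b=snap('top','t4')
f=lambda c:np.clip((c.astype(float)-10)*1.5,0,255).astype(np.uint8)
A=cv2.resize(f(s['color'][100:300,150:350]),(400,400),interpolation=cv2.INTER_CUBIC)
B=cv2.resize(f(t['color'][160:260,190:290]),(400,400),interpolation=cv2.INTER_CUBIC)
C=cv2.resize(f(b['color'][150:215,190:320]),(400,200),interpolation=cv2.INTER_CUBIC)
o=np.zeros((600,800,3),np.uint8);o[:400,:400]=A;o[:400,400:]=B;o[400:,:400]=C
cv2.imwrite('pics/c4.png',o[:,:,::-1])
E
```

```text
clock: 7.7
tool_pos: [0.5586, -0.1068, 0.1069]
orientation: [179.9, -0.0, -93.0]
force: [-0.1, 0.3, -1.1]
opening: 0.0174
gripper_force: 30.0
clock: 7.9
tool_pos: [0.5582, -0.1094, 0.1077]
orientation: [179.9, -0.0, -93.4]
force: [-0.4, 0.2, -1.1]
opening: 0.0173
gripper_force: 30.0
dpos [-0.308 -0.059 -0.019] rot [ 0.001 -0.    -0.001]
```

View pics/c4.png

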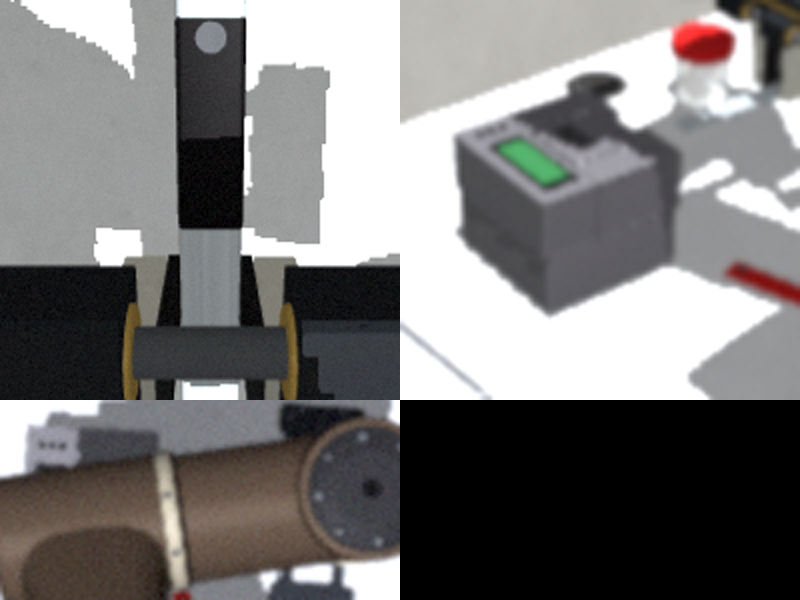

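The bar is held straight in the gripper, its grip end at wrist px (255.5,108.5). The arm hides the logger from the top camera. I check the end's position in the tool frame.

```bash
python3 - <<'E'
from h import *
w=load('w4');p,R=tool()
for u in [(255.5,108.5),(238.5,109),(272,109),(255,213)]:
    print(u,R.inv().apply(onz(w,u,p[2]-.0146)-p).round(4))
plan([.5659,-.079,.1096],[180,0,-93.3])
plan([.5685,-.034,.1096],[180,0,-93.3])
E
```

```text
(255.5, 108.5) [ 0.0769 -0.0003  0.0146]
(238.5, 109) [ 0.0766 -0.0089  0.0146]
(272, 109) [0.0766 0.0081 0.0146]
(255, 213) [ 0.0203 -0.0006  0.0146]
dpos [-0.311 -0.055 -0.012] rot [ 0.    -0.    -0.001]
dpos [-0.762 -0.055 -0.012] rot [ 0.    -0.    -0.001]
```

```bash

python3 -m creep '[{"grip":1,"delta_pos":[-0.1,-0.05,-0.01],"rotation":[0,0,0]},{"grip":1,"delta_pos":[-0.2,-0.05,-0.01],"rotation":[0,0,0]},{"grip":1,"delta_pos":[-0.26,-0.055,-0.015],"rotation":[0,0,0]},{"grip":1,"delta_pos":[-0.26,-0.055,-0.015],"rotation":[0,0,0]},{"grip":1,"delta_pos":[-0.26,-0.055,-0.015],"rotation":[0,0,0]}]'
python3 - <<'E'
from h import *
w=load('w1'); m=onz(w,(253,148),.006);e=onz(w,(253,98),.006);print('grip len w1',np.linalg.norm(m-e))
plan([.5685,-.034,.1096],[180,0,-93.3])
E
```

```text
clock: 8.55
tool_pos: [0.5659, -0.083, 0.1102]
orientation: [-180.0, -0.0, -93.2]
force: [0.0, 0.3, -1.9]
opening: 0.0173
gripper_force: 30.0
grip len w1 0.06184713505521797
dpos [-0.491  0.001  0.006] rot [-0.    -0.     0.001]
```

```bash

python3 -m creep '[{"grip":1,"delta_pos":[-0.08,0,0.005],"rotation":[0,0,0]},{"grip":1,"delta_pos":[-0.16,0,0.005],"rotation":[0,0,0]},{"grip":1,"delta_pos":[-0.24,0,0.005],"rotation":[0,0,0]},{"grip":1,"delta_pos":[-0.3,0,0.005],"rotation":[0,0,0]},{"grip":1,"delta_pos":[-0.3,0,0.005],"rotation":[0,0,0]}]'
python3 -m creep '[{"grip":1,"delta_pos":[-0.04,0,0],"rotation":[0,0,0]},{"grip":1,"delta_pos":[-0.08,0,0],"rotation":[0,0,0]},{"grip":1,"delta_pos":[-0.08,0,0],"rotation":[0,0,0]}]'

```

```text
clock: 9.05
tool_pos: [0.5678, -0.0525, 0.1097]
orientation: [-180.0, 0.0, -93.2]
force: [-0.6, 1.0, -0.7]
opening: 0.0171
gripper_force: 30.0
clock: 9.35
tool_pos: [0.5682, -0.0451, 0.1097]
orientation: [-180.0, 0.0, -93.3]
force: [0.1, 0.4, -1.1]
opening: 0.0174
gripper_force: 30.0
```

```bash

python3 -m creep '[{"grip":1,"delta_pos":[-0.02,0,0],"rotation":[0,0,0]},{"grip":1,"delta_pos":[-0.04,0,0],"rotation":[0,0,0]},{"grip":1,"delta_pos":[-0.04,0,0],"rotation":[0,0,0]}]'
python3 -m creep '[{"grip":1,"delta_pos":[-0.02,0,0],"rotation":[0,0,0]},{"grip":1,"delta_pos":[-0.04,0,0],"rotation":[0,0,0]},{"grip":1,"delta_pos":[-0.04,0,0],"rotation":[0,0,0]}]'

```

```text
clock: 9.65
tool_pos: [0.5683, -0.0413, 0.1097]
orientation: [-180.0, -0.0, -93.3]
force: [0.2, 0.1, -0.6]
opening: 0.0177
gripper_force: 30.0
clock: 9.95
tool_pos: [0.5686, -0.0372, 0.1097]
orientation: [-180.0, 0.0, -93.3]
force: [0.1, -0.3, -0.8]
opening: 0.0176
gripper_force: 30.0
```

```bash

python3 -m creep '[{"grip":1,"delta_pos":[-0.02,0,0],"rotation":[0,0,0]},{"grip":1,"delta_pos":[-0.02,0,0],"rotation":[0,0,0]},{"grip":1,"delta_pos":[-0.02,0,0],"rotation":[0,0,0]}]'
python3 -m creep '[{"grip":1,"delta_pos":[-0.02,0,0],"rotation":[0,0,0]},{"grip":1,"delta_pos":[-0.02,0,0],"rotation":[0,0,0]},{"grip":1,"delta_pos":[-0.02,0,0],"rotation":[0,0,0]}]'
python3 - <<'E'
from h import *
s=snap('wrist','w5');p,R=tool();print(R.inv().apply(onz(s,(255.5,108.5),p[2]-.0146)-p))
E
```

```text
clock: 10.25
tool_pos: [0.5687, -0.0354, 0.1097]
orientation: [-180.0, 0.0, -93.3]
force: [-1.0, 0.0, -0.4]
opening: 0.0172
gripper_force: 30.0
clock: 10.55
tool_pos: [0.5688, -0.0334, 0.1097]
orientation: [-180.0, 0.0, -93.3]
force: [-0.7, 0.5, -0.9]
opening: 0.0172
gripper_force: 30.0
[ 0.07710818 -0.00067722  0.01460089]
```

```bash

python3 -m creep '[{"grip":1,"delta_pos":[-0.02,0,0],"rotation":[0,0,0]},{"grip":1,"delta_pos":[-0.02,0,0],"rotation":[0,0,0]},{"grip":1,"delta_pos":[-0.02,0,0],"rotation":[0,0,0]}]'
python3 -m creep '[{"grip":1,"delta_pos":[-0.02,0,0],"rotation":[0,0,0]},{"grip":1,"delta_pos":[-0.02,0,0],"rotation":[0,0,0]},{"grip":1,"delta_pos":[-0.02,0,0],"rotation":[0,0,0]}]'
python3 -m creep '[{"grip":1,"delta_pos":[-0.02,0,0],"rotation":[0,0,0]},{"grip":1,"delta_pos":[-0.02,0,0],"rotation":[0,0,0]},{"grip":1,"delta_pos":[-0.02,0,0],"rotation":[0,0,0]}]'

```

```text
clock: 10.9
tool_pos: [0.5689, -0.0314, 0.1097]
orientation: [-180.0, 0.0, -93.3]
force: [-0.9, 0.3, 0.3]
opening: 0.0175
gripper_force: 30.0
clock: 11.2
tool_pos: [0.5685, -0.0308, 0.1096]
orientation: [179.9, -0.1, -93.3]
force: [0.6, -8.0, -0.7]
opening: 0.017
gripper_force: 30.0
clock: 11.5
tool_pos: [0.568, -0.0304, 0.1096]
orientation: [179.9, -0.2, -93.3]
force: [1.7, -16.2, -0.9]
opening: 0.0172
gripper_force: 30.0
```

```bash

python3 -m creep '[{"grip":1,"delta_pos":[0.04,0,0],"rotation":[0,0,0]},{"grip":1,"delta_pos":[0.075,0,0],"rotation":[0,0,0]},{"grip":1,"delta_pos":[0.075,0,0],"rotation":[0,0,0]},{"grip":1,"delta_pos":[0.075,0,0],"rotation":[0,0,0]}]'
python3 - <<'E'
from h import *
plan([.5683,-.0367,.1010],[180,0,-93.3])
E
```

```text
clock: 11.9
tool_pos: [0.5688, -0.0347, 0.1097]
orientation: [-180.0, 0.0, -93.3]
force: [-0.6, -0.4, -1.7]
opening: 0.0173
gripper_force: 30.0
dpos [0.02  0.004 0.087] rot [-0.  0.  0.]
```

```bash

python3 -m creep '[{"grip":1,"delta_pos":[0.005,0,0.025],"rotation":[0,-0.015,0]},{"grip":1,"delta_pos":[0.01,0,0.045],"rotation":[0,-0.03,0]},{"grip":1,"delta_pos":[0.015,0,0.07],"rotation":[0,-0.045,0]},{"grip":1,"delta_pos":[0.02,0,0.087],"rotation":[0,-0.06,0]},{"grip":1,"delta_pos":[0.02,0,0.087],"rotation":[0,-0.06,0]}]'
python3 -m creep '[{"grip":1,"delta_pos":[0,0,0],"rotation":[0,0,0]},{"grip":1,"delta_pos":[0,0,0],"rotation":[0,0,0]}]'

```

```text
clock: 12.4
tool_pos: [0.5687, -0.037, 0.1008]
orientation: [180.0, 5.4, -93.3]
force: [0.5, -0.7, -0.9]
opening: 0.0171
gripper_force: 30.0
clock: 12.6
tool_pos: [0.5686, -0.0367, 0.101]
orientation: [-180.0, 5.4, -93.3]
force: [0.9, -0.5, -0.9]
opening: 0.0175
gripper_force: 30.0
```

```bash

python3 -m creep '[{"grip":1,"delta_pos":[0,0,0.01],"rotation":[0,0,0]},{"grip":1,"delta_pos":[0,0,0.015],"rotation":[0,0,0]},{"grip":1,"delta_pos":[0,0,0.015],"rotation":[0,0,0]}]'
python3 -m creep '[{"grip":0.72,"delta_pos":[0,0,0],"rotation":[0,0,0]},{"grip":0.7,"delta_pos":[0,0,0],"rotation":[0,0,0]},{"grip":0.7,"delta_pos":[0,0,0],"rotation":[0,0,0]}]'
python3 - <<'E'
from h import *
s=snap('wrist','w6')
cv2.imwrite('pics/w6c.png',cv2.resize(np.clip((s['color'][60:300,130:380].astype(float)-10)*1.5,0,255).astype(np.uint8)[:,:,::-1],(500,480)))
E
```

```text
clock: 12.9
tool_pos: [0.5687, -0.0366, 0.0995]
orientation: [-180.0, 5.4, -93.3]
force: [0.3, 0.7, -0.5]
opening: 0.0172
gripper_force: 30.0
clock: 13.2
tool_pos: [0.5686, -0.0368, 0.0995]
orientation: [-180.0, 5.4, -93.3]
force: [-0.2, -0.4, -0.0]
opening: 0.0258
gripper_force: 0.0
```

View pics/w6c.png

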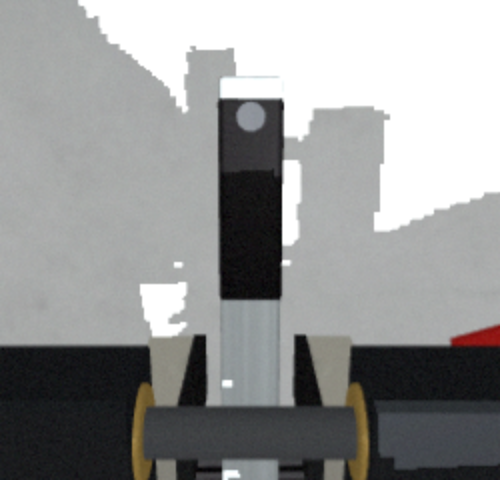

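Wrist picture: bar rests in the notch and is not held. Its dark grip runs from crop (251,77) (sunlit end) to (250,298) and the fingers are clear on both sides. Now I slide the open fingers out along the bar toward the free end.

```bash

python3 -m creep '[{"grip":0.5,"delta_pos":[0,0,0],"rotation":[0,0,0]},{"grip":0.5,"delta_pos":[0,0,0],"rotation":[0,0,0]},{"grip":0.5,"delta_pos":[0.1,0,0.01],"rotation":[0,0,0]},{"grip":0.5,"delta_pos":[0.3,0,0.03],"rotation":[0,-0.01,0]},{"grip":0.5,"delta_pos":[0.5,0,0.05],"rotation":[0,-0.02,0]}]'
python3 -m creep '[{"grip":0.5,"delta_pos":[0.02,0,0.01],"rotation":[0,0,0]},{"grip":0.5,"delta_pos":[0.02,0,0.01],"rotation":[0,0,0]},{"grip":0.5,"delta_pos":[0.02,0,0.01],"rotation":[0,0,0]}]'
python3 - <<'E'
from h import *
s=snap('scene','s7');b=snap('top','t7');w=snap('wrist','w7');p,R=tool()
# grip end dark-visible far edge, automatic print of column profile in wrist
print(p,R.as_euler('xyz',degrees=True).round(1)); g=w['color'][60:240,255].mean(1); print([int(x) for x in g[::4]])
E
```

```text
clock: 13.75
tool_pos: [0.5656, -0.0866, 0.0896]
orientation: [-180.0, 7.2, -93.2]
force: [-0.3, -0.4, 0.3]
opening: 0.0435
gripper_force: 0.0
clock: 14.05
tool_pos: [0.5656, -0.0879, 0.0885]
orientation: [180.0, 7.2, -93.3]
force: [1.1, 0.2, 0.6]
opening: 0.0439
gripper_force: 0.0
[ 0.56575288 -0.08734937  0.08871775] [-180.     7.2  -93.2]
[233, 234, 235, 234, 234, 235, 234, 234, 235, 235, 235, 235, 235, 235, 235, 120, 124, 124, 122, 123, 122, 125, 122, 123, 124, 123, 125, 124, 124, 124, 123, 123, 96, 219, 221, 96, 109, 111, 108, 49, 48, 48, 48, 30, 21]
```

```bash

python3 -m creep '[{"grip":1,"delta_pos":[0,0,0],"rotation":[0,0,0]},{"grip":1,"delta_pos":[0,0,0],"rotation":[0,0,0]},{"grip":1,"delta_pos":[0,0,0],"rotation":[0,0,0]},{"grip":1,"delta_pos":[0,0,0],"rotation":[0,0,0]},{"grip":1,"delta_pos":[0,0,0],"rotation":[0,0,0]}]'
python3 -m creep '[{"grip":1,"delta_pos":[0,0,0],"rotation":[0,0,0]},{"grip":1,"delta_pos":[0,0,0],"rotation":[0,0,0]}]'
cat >> h.py <<'E'
def lever(p0,th0,ths,F=(.5729,.0419,.088),yaw=86.7):
    "plan tool poses for turning about the fulcrum, relative to pose p0 with tilt th0 (deg, end down)"
    a=np.array([np.cos(np.radians(yaw)),np.sin(np.radians(yaw)),0]); F=np.array(F); v=np.array(p0)-F
    ax=np.cross([0,0,1],a)  # level, across the bar
    R0=Ro.from_euler('xyz',[180,th0,yaw-180],degrees=True)
    for th in ths:
        T=Ro.from_rotvec(-ax*np.radians(th-th0)); q=F+T.apply(v)
        print(th,'dpos',(R0.inv().apply(q-p0)/.1).round(3),'rot',((R0.inv()*T*R0).as_rotvec()/(np.pi/2)).round(3),q.round(4))
E
python3 - <<'E'
from h import *
p,R=tool(); lever(p,7.2,[12,17,22,27,32,35])
E
```

```text
clock: 14.7
tool_pos: [0.5656, -0.0878, 0.0885]
orientation: [180.0, 7.2, -93.3]
force: [-0.4, 0.1, 1.0]
opening: 0.0093
gripper_force: 0.0
clock: 14.9
tool_pos: [0.5656, -0.0879, 0.0885]
orientation: [180.0, 7.2, -93.3]
force: [-0.6, 0.8, 0.1]
opening: 0.0009
gripper_force: 0.0
12 dpos [ 0.01  -0.     0.108] rot [ 0.    -0.053 -0.   ] [ 0.5656 -0.0875  0.0776]
17 dpos [0.01  0.    0.222] rot [-0.    -0.109  0.   ] [ 0.5657 -0.0861  0.0664]
22 dpos [0.    0.    0.335] rot [-0.    -0.164 -0.   ] [ 0.5659 -0.0837  0.0553]
27 dpos [-0.019 -0.     0.447] rot [-0.   -0.22 -0.  ] [ 0.566  -0.0804  0.0445]
32 dpos [-0.048 -0.     0.556] rot [-0.    -0.276 -0.   ] [ 0.5663 -0.0762  0.0339]
35 dpos [-0.07   0.     0.621] rot [-0.    -0.309 -0.   ] [ 0.5665 -0.0732  0.0278]
```

```bash
python3 - <<'E'
from h import *
w=load('w7');p,R=tool()
for r in (192,194,196): 
    g=w['color'][r,200:310].mean(1).astype(int); print(r,g.tolist())
for z in (.015,.02,.025,.03,.04): 
    c,d=ray(w,(255,190)); c=R.inv().apply(c-p);d=R.inv().apply(d); print(z,(c+d*(z-c[2])/d[2]).round(4))
w=snap('wrist','w8')
cv2.imwrite('pics/v8.png',np.hstack([load('w7')['color'][100:300,155:355],w['color'][100:300,155:355]])[:,:,::-1].repeat(2,0).repeat(2,1))
E
```

```text
192 [123, 123, 122, 123, 122, 124, 123, 230, 234, 234, 234, 234, 235, 235, 236, 236, 236, 227, 225, 226, 224, 223, 223, 223, 140, 122, 122, 123, 121, 126, 122, 123, 121, 122, 120, 120, 123, 122, 121, 121, 106, 104, 105, 104, 105, 103, 105, 106, 104, 105, 104, 204, 220, 221, 219, 219, 217, 216, 125, 103, 104, 106, 108, 110, 108, 105, 104, 106, 107, 101, 100, 120, 125, 125, 124, 124, 125, 125, 126, 123, 123, 232, 239, 151, 125, 124, 125, 125, 124, 125, 125, 126, 125, 123, 126, 125, 125, 124, 124, 122, 122, 126, 124, 124, 124, 122, 124, 125, 126, 124]
194 [125, 123, 123, 125, 124, 122, 121, 231, 236, 234, 235, 234, 234, 234, 235, 235, 236, 176, 163, 165, 166, 163, 164, 163, 128, 123, 123, 125, 122, 122, 122, 122, 123, 119, 121, 118, 120, 121, 120, 121, 106, 102, 105, 105, 103, 103, 106, 105, 104, 104, 105, 209, 222, 223, 222, 220, 219, 219, 127, 105, 105, 108, 105, 106, 107, 104, 105, 108, 106, 103, 102, 122, 125, 124, 124, 121, 125, 125, 124, 125, 124, 125, 125, 123, 126, 124, 125, 124, 125, 125, 125, 127, 124, 127, 127, 127, 124, 124, 121, 125, 125, 123, 124, 125, 122, 125, 125, 124, 124, 124]
196 [122, 123, 124, 125, 123, 123, 121, 122, 123, 123, 121, 120, 122, 122, 124, 122, 123, 123, 123, 122, 123, 123, 123, 123, 124, 121, 120, 121, 122, 124, 122, 123, 121, 124, 120, 122, 121, 122, 122, 122, 105, 104, 103, 106, 104, 103, 105, 106, 105, 104, 106, 139, 217, 222, 222, 221, 219, 219, 126, 105, 106, 105, 106, 109, 110, 108, 107, 105, 107, 102, 101, 120, 123, 124, 124, 123, 126, 123, 124, 126, 124, 124, 125, 122, 125, 125, 125, 123, 125, 125, 125, 126, 127, 125, 126, 123, 124, 125, 123, 125, 123, 123, 124, 123, 125, 122, 124, 125, 123, 125]
0.015 [ 0.0333 -0.0011  0.015 ]
0.02 [ 0.0319 -0.0011  0.02  ]
0.025 [ 0.0304 -0.0011  0.025 ]
0.03 [ 0.0289 -0.0011  0.03  ]
0.04 [ 0.026  -0.0011  0.04  ]
```

View pics/v8.png

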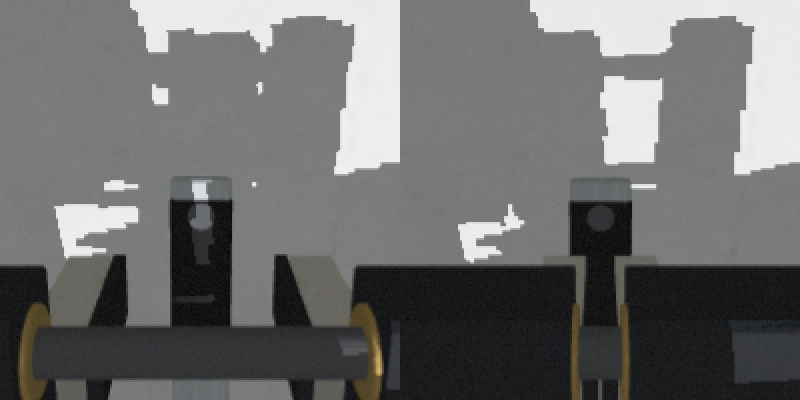

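Right half: the shut fingers are above the bar, so it sagged further than I assumed. Its end is at crop (601,179) and still centred. I'll open, go 10 mm lower and grip again.

```bash

python3 -m creep '[{"grip":0.4,"delta_pos":[0,0,0],"rotation":[0,0,0]},{"grip":0.4,"delta_pos":[0,0,0],"rotation":[0,0,0]},{"grip":0.4,"delta_pos":[0,0,0],"rotation":[0,0,0]},{"grip":0.4,"delta_pos":[0,0,0],"rotation":[0,0,0]},{"grip":0.4,"delta_pos":[0,0,0],"rotation":[0,0,0]}]'
python3 -m creep '[{"grip":0.4,"delta_pos":[0,0,0],"rotation":[0,0,0]},{"grip":0.4,"delta_pos":[0,0,0.04],"rotation":[0,-0.01,0]},{"grip":0.4,"delta_pos":[0,0,0.08],"rotation":[0,-0.02,0]},{"grip":0.4,"delta_pos":[0,0,0.11],"rotation":[0,-0.03,0]},{"grip":0.4,"delta_pos":[0,0,0.11],"rotation":[0,-0.03,0]}]'
python3 -m creep '[{"grip":1,"delta_pos":[0,0,0],"rotation":[0,0,0]},{"grip":1,"delta_pos":[0,0,0],"rotation":[0,0,0]},{"grip":1,"delta_pos":[0,0,0],"rotation":[0,0,0]},{"grip":1,"delta_pos":[0,0,0],"rotation":[0,0,0]},{"grip":1,"delta_pos":[0,0,0],"rotation":[0,0,0]}]'
python3 -m creep '[{"grip":1,"delta_pos":[0,0,0],"rotation":[0,0,0]},{"grip":1,"delta_pos":[0,0,0],"rotation":[0,0,0]},{"grip":1,"delta_pos":[0,0,0],"rotation":[0,0,0]}]'

```

```text
clock: 15.45
tool_pos: [0.5656, -0.0879, 0.0885]
orientation: [180.0, 7.2, -93.3]
force: [0.3, -0.4, -0.7]
opening: 0.0345
gripper_force: 0.0
clock: 15.95
tool_pos: [0.5654, -0.0869, 0.0769]
orientation: [179.9, 10.0, -93.4]
force: [1.1, -0.5, 0.8]
opening: 0.0524
gripper_force: 0.0
clock: 16.45
tool_pos: [0.5657, -0.0864, 0.0777]
orientation: [-180.0, 9.9, -93.3]
force: [-0.1, -0.1, 0.3]
opening: 0.0181
gripper_force: 0.1
clock: 16.75
tool_pos: [0.5657, -0.0864, 0.0777]
orientation: [-180.0, 9.9, -93.3]
force: [0.0, 0.5, 0.1]
opening: 0.0173
gripper_force: 30.0
```

```bash
python3 - <<'E'
from h import *
p,R=tool(); lever(p,9.9,[15,20,25,30,33])
E
```

```text
15 dpos [ 0.006 -0.     0.115] rot [-0.    -0.057 -0.   ] [ 0.5658 -0.085   0.0663]
20 dpos [ 0.001 -0.     0.227] rot [ 0.    -0.112  0.   ] [ 0.566  -0.0826  0.0553]
25 dpos [-0.013  0.     0.338] rot [-0.    -0.168 -0.   ] [ 0.5661 -0.0793  0.0446]
30 dpos [-0.037  0.     0.448] rot [ 0.    -0.223 -0.   ] [ 0.5664 -0.075   0.0341]
33 dpos [-0.056  0.     0.513] rot [-0.    -0.257 -0.   ] [ 0.5666 -0.072   0.0281]
```

```bash

python3 -m creep '[{"grip":1,"delta_pos":[0,0,0.04],"rotation":[0,-0.02,0]},{"grip":1,"delta_pos":[0,0,0.08],"rotation":[0,-0.04,0]},{"grip":1,"delta_pos":[0.006,0,0.115],"rotation":[0,-0.057,0]},{"grip":1,"delta_pos":[0.006,0,0.115],"rotation":[0,-0.057,0]}]'
python3 -m creep '[{"grip":1,"delta_pos":[0,0,0.04],"rotation":[0,-0.02,0]},{"grip":1,"delta_pos":[0,0,0.08],"rotation":[0,-0.04,0]},{"grip":1,"delta_pos":[0.006,0,0.115],"rotation":[0,-0.057,0]},{"grip":1,"delta_pos":[0.006,0,0.115],"rotation":[0,-0.057,0]}]'

```

```text
clock: 17.15
tool_pos: [0.5658, -0.0855, 0.0659]
orientation: [180.0, 15.1, -93.4]
force: [-0.2, 0.8, 0.7]
opening: 0.0176
gripper_force: 30.0
clock: 17.55
tool_pos: [0.5656, -0.0834, 0.0543]
orientation: [179.9, 20.1, -93.4]
force: [-0.1, -1.2, -0.3]
opening: 0.0173
gripper_force: 30.0
```

```bash

python3 -m creep '[{"grip":1,"delta_pos":[0,0,0.04],"rotation":[0,-0.02,0]},{"grip":1,"delta_pos":[-0.003,0,0.08],"rotation":[0,-0.04,0]},{"grip":1,"delta_pos":[-0.006,0,0.113],"rotation":[0,-0.056,0]},{"grip":1,"delta_pos":[-0.006,0,0.113],"rotation":[0,-0.056,0]}]'
python3 - <<'E'
from h import *
print(ctrl.get_obs()['force'])
s=snap('scene','s9');a=load('s7')
d=cv2.absdiff(cv2.GaussianBlur(s['color'],(5,5),0),cv2.GaussianBlur(a['color'],(5,5),0)).max(2)
print((d[170:240,200:275]>25).astype(int).sum(0).tolist())
w=snap('wrist','w9'); g=w['color'][100:240,255].mean(1).astype(int); print(g.tolist()[60:]); g=w['color'][202,230:290].mean(1).astype(int);print(g.tolist())
E
```

```text
clock: 17.95
tool_pos: [0.5658, -0.0797, 0.0439]
orientation: [179.9, 25.1, -93.4]
force: [-0.4, -4.8, -1.2]
opening: 0.0175
gripper_force: 30.0
[-0.42230283 -4.79004515 -1.19246227]
[0, 0, 0, 0, 0, 0, 0, 0, 0, 0, 0, 0, 0, 0, 0, 0, 0, 0, 0, 0, 0, 0, 0, 0, 1, 3, 4, 5, 5, 6, 6, 6, 6, 6, 7, 7, 6, 6, 5, 4, 4, 2, 4, 6, 9, 11, 13, 13, 13, 13, 13, 12, 14, 18, 21, 23, 25, 32, 37, 39, 40, 45, 45, 46, 46, 44, 43, 44, 44, 42, 44, 51, 51, 45, 43]
[125, 126, 123, 124, 127, 126, 126, 125, 125, 126, 123, 124, 124, 122, 127, 124, 126, 125, 124, 122, 122, 124, 127, 125, 124, 126, 126, 122, 121, 126, 123, 126, 124, 104, 96, 102, 105, 108, 108, 108, 109, 108, 109, 109, 108, 109, 65, 29, 39, 54, 54, 53, 53, 55, 55, 54, 56, 53, 51, 57, 53, 53, 29, 18, 19, 16, 20, 15, 19, 16, 21, 24, 16, 18, 21, 19, 15, 20, 18, 22]
[123, 124, 124, 124, 123, 122, 123, 123, 115, 106, 109, 108, 108, 106, 109, 110, 109, 107, 108, 108, 108, 110, 112, 110, 111, 109, 108, 107, 108, 107, 109, 110, 109, 111, 111, 109, 107, 110, 113, 108, 105, 107, 123, 126, 124, 125, 126, 126, 124, 126, 124, 125, 125, 126, 125, 125, 126, 126, 125, 126]
```

```bash

python3 -m creep '[{"grip":1,"delta_pos":[0.01,0,0.04],"rotation":[0,-0.02,0]},{"grip":1,"delta_pos":[0.005,0,0.08],"rotation":[0,-0.04,0]},{"grip":1,"delta_pos":[0,0,0.11],"rotation":[0,-0.055,0]},{"grip":1,"delta_pos":[0,0,0.11],"rotation":[0,-0.055,0]}]'
python3 -m creep '[{"grip":1,"delta_pos":[0,0,0.02],"rotation":[0,-0.01,0]},{"grip":1,"delta_pos":[0,0,0.04],"rotation":[0,-0.02,0]},{"grip":1,"delta_pos":[0,0,0.05],"rotation":[0,-0.025,0]},{"grip":1,"delta_pos":[0,0,0.05],"rotation":[0,-0.025,0]}]'

```

```text
clock: 18.45
tool_pos: [0.5661, -0.0736, 0.0341]
orientation: [179.9, 30.2, -93.4]
force: [-0.9, -0.2, -0.5]
opening: 0.0174
gripper_force: 30.0
clock: 18.85
tool_pos: [0.5666, -0.0711, 0.0301]
orientation: [180.0, 32.4, -93.3]
force: [-0.2, -0.5, -0.0]
opening: 0.0173
gripper_force: 30.0
```

```bash
python3 - <<'E'
from h import *
n=snap('scene','s10');t=snap('top','t10')
f=lambda c:np.clip((c.astype(float)-10)*1.5,0,255).astype(np.uint8)
cr=lambda s:cv2.resize(f(s['color'][165:240,195:295]),(400,300),interpolation=cv2.INTER_CUBIC)
o=np.zeros((600,800,3),np.uint8);o[:300,:400]=cr(load('s7'));o[:300,400:]=cr(load('s9'));o[300:,:400]=cr(n)
o[300:,400:]=cv2.resize(f(t['color'][140:215,180:280]),(400,300),interpolation=cv2.INTER_CUBIC)
cv2.imwrite('pics/c10.png',o[:,:,::-1])
E
```

```text
(no output)
```

View pics/c10.png

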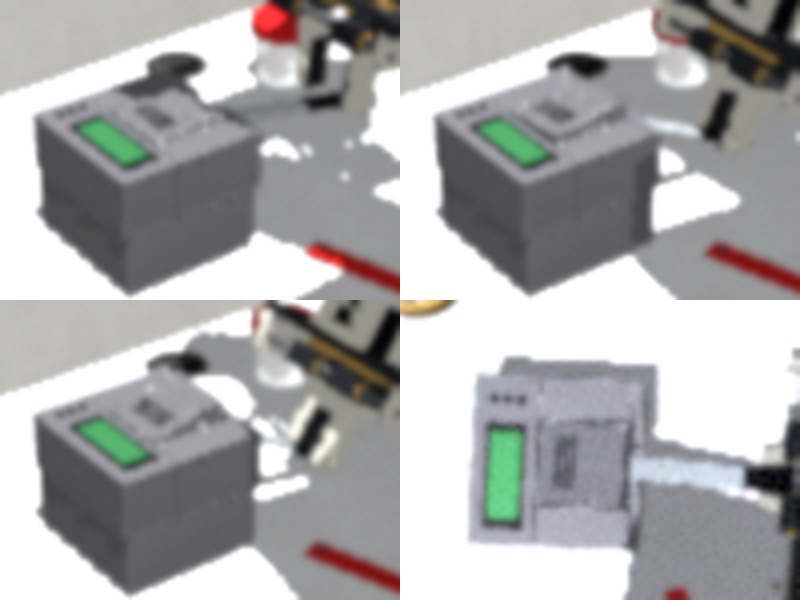

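The cover is rising: its front is lifted in the lower-left crop, near corner about (222,407) → scene px (250.5,191.8). I compare that with the predicted heights and press a little further.

```bash

python3 -m creep '[{"grip":1,"delta_pos":[0,0,0.02],"rotation":[0,-0.01,0]},{"grip":1,"delta_pos":[-0.01,0,0.035],"rotation":[0,-0.02,0]},{"grip":1,"delta_pos":[-0.01,0,0.05],"rotation":[0,-0.028,0]},{"grip":1,"delta_pos":[-0.01,0,0.05],"rotation":[0,-0.028,0]}]'
python3 - <<'E'
from h import *
n=snap('scene','s11');t=snap('top','t11')
c,s=np.cos(np.radians(86.7)),np.sin(np.radians(86.7))
for h in (0,10,16,20):
    for y in (32,-32):
        x=-33; X=[.5754+(c*x-s*y)/1e3,.0858+(s*x+c*y)/1e3,.11+h/1e3]
        print(h,y,'scene',proj(n,X)[0].round(1),'crop',((proj(n,X)[0]-[195,165])*4).round(),'top',proj(t,X)[0].round(1),((proj(t,X)[0]-[180,140])*4).round())
E
```

```text
clock: 19.35
tool_pos: [0.5672, -0.0704, 0.0291]
orientation: [-179.8, 34.8, -93.1]
force: [-6.7, -11.8, 20.8]
opening: 0.0177
gripper_force: 30.0
0 32 scene [250.9 194.1] crop [224. 117.] top [235.  192.1] [220. 208.]
0 -32 scene [239.3 186. ] crop [177.  84.] top [236.4 171.1] [226. 124.]
10 32 scene [250.9 191.4] crop [224. 106.] top [235. 192.] [220. 208.]
10 -32 scene [239.3 183.3] crop [177.  73.] top [236.3 170.8] [225. 123.]
16 32 scene [251.  189.7] crop [224.  99.] top [234.9 192. ] [220. 208.]
16 -32 scene [239.3 181.7] crop [177.  67.] top [236.3 170.7] [225. 123.]
20 32 scene [251.  188.6] crop [224.  94.] top [234.9 191.9] [219. 208.]
20 -32 scene [239.3 180.6] crop [177.  62.] top [236.3 170.6] [225. 122.]
```

```bash

python3 -m creep '[{"grip":1,"delta_pos":[0.01,0,-0.05],"rotation":[0,0.028,0]},{"grip":1,"delta_pos":[0.01,0,-0.05],"rotation":[0,0.028,0]},{"grip":1,"delta_pos":[0.01,0,-0.05],"rotation":[0,0.028,0]}]'
cat >> h.py <<'E'
def coverpts(tilt,roll,n=(35,33),o=(.5754,.0858),yaw=86.7):
    X,Y=np.meshgrid(np.linspace(-34,34,n[0]),np.linspace(-32,32,n[1]),indexing='ij')
    Q=np.stack([X.ravel(),Y.ravel(),np.full(X.size,14.)],1)
    piv=np.array([34,0,0.]); Q=Ro.from_euler('y',tilt,degrees=True).apply(Q-piv)+piv
    Q[:,2]+=96+ roll*Q[:,1]/32*(34-Q[:,0])/68   # roll: mm at front, +y side up
    c,s=np.cos(np.radians(yaw)),np.sin(np.radians(yaw))
    return np.stack([o[0]+(c*Q[:,0]-s*Q[:,1])/1e3,o[1]+(s*Q[:,0]+c*Q[:,1])/1e3,Q[:,2]/1e3],1)
def samp(s,P):
    u=proj(s,P).astype(np.float32); g=cv2.cvtColor(s['color'],cv2.COLOR_RGB2GRAY).astype(np.float32)
    return cv2.remap(g,u[:,:1],u[:,1:],cv2.INTER_CUBIC)[:,0]
E
python3 - <<'E'
from h import *
ref=samp(load('w3'),coverpts(0,0)).reshape(35,33)
for nm in ('scene0','s7','s9','s10','s11','t10','t11','top0'):
    s=load(nm);best=[]
    for tl in np.arange(-4,22,1.):
        for ro in (-6,-3,0,3,6):
            v=samp(s,coverpts(tl,ro)).reshape(35,33); sl=np.s_[14:31,4:29]
            best.append((np.corrcoef(ref[sl].ravel(),v[sl].ravel())[0,1],tl,ro))
    best.sort(reverse=True); print(nm,[(round(float(c),3),t,r) for c,t,r in best[:4]])
E
```

```text
clock: 19.75
tool_pos: [0.5666, -0.0707, 0.0302]
orientation: [-180.0, 32.5, -93.2]
force: [0.3, -0.3, -0.9]
opening: 0.0173
gripper_force: 30.0
scene0 [(0.593, np.float64(-2.0), 0), (0.592, np.float64(-1.0), 0), (0.591, np.float64(-3.0), 0), (0.59, np.float64(0.0), 0)]
s7 [(0.584, np.float64(1.0), 3), (0.583, np.float64(0.0), 0), (0.583, np.float64(0.0), 3), (0.583, np.float64(1.0), 0)]
s9 [(0.502, np.float64(12.0), 6), (0.501, np.float64(13.0), 6), (0.5, np.float64(11.0), 6), (0.498, np.float64(14.0), 6)]
s10 [(0.585, np.float64(13.0), 0), (0.584, np.float64(14.0), 0), (0.583, np.float64(13.0), -3), (0.582, np.float64(12.0), 0)]
s11 [(0.596, np.float64(13.0), 0), (0.596, np.float64(14.0), 0), (0.595, np.float64(14.0), 3), (0.594, np.float64(13.0), 3)]
t10 [(0.645, np.float64(7.0), 0), (0.645, np.float64(7.0), -3), (0.645, np.float64(7.0), 6), (0.645, np.float64(7.0), -6)]
t11 [(0.636, np.float64(8.0), 6), (0.635, np.float64(8.0), -6), (0.635, np.float64(8.0), 0), (0.635, np.float64(8.0), 3)]
top0 [(0.622, np.float64(-2.0), 6), (0.621, np.float64(-2.0), 3), (0.621, np.float64(-2.0), 0), (0.621, np.float64(-2.0), -3)]
```

The fit finds the cover tilted about 13.5° with no roll, which is about 16 mm at the front, as expected when snapped up. Next I raise the bar's end back and draw it out.

```bash
python3 - <<'E'
from h import *
p,R=tool(); lever(p,32.5,[26,19,11])
E
```

```text
26 dpos [-0.022  0.    -0.142] rot [-0.     0.072 -0.   ] [ 0.5663 -0.0765  0.0433]
19 dpos [-0.063 -0.    -0.291] rot [0.   0.15 0.  ] [ 0.566  -0.0811  0.0581]
11 dpos [-0.131  0.    -0.454] rot [0.    0.239 0.   ] [ 0.5658 -0.084   0.0756]
```

```bash

python3 -m creep '[{"grip":1,"delta_pos":[-0.01,0,-0.07],"rotation":[0,0.036,0]},{"grip":1,"delta_pos":[-0.022,0,-0.142],"rotation":[0,0.072,0]},{"grip":1,"delta_pos":[-0.063,0,-0.291],"rotation":[0,0.15,0]},{"grip":1,"delta_pos":[-0.131,0,-0.454],"rotation":[0,0.239,0]},{"grip":1,"delta_pos":[-0.131,0,-0.454],"rotation":[0,0.239,0]}]'
python3 -m creep '[{"grip":1,"delta_pos":[0.05,0,-0.01],"rotation":[0,0,0]},{"grip":1,"delta_pos":[0.2,0,-0.01],"rotation":[0,0,0]},{"grip":1,"delta_pos":[0.4,0,-0.01],"rotation":[0,0,0]},{"grip":1,"delta_pos":[0.6,0,-0.01],"rotation":[0,0,0]},{"grip":1,"delta_pos":[0.6,0,-0.01],"rotation":[0,0,0]}]'
python3 - <<'E'
from h import *
s=snap('scene','s12')
ref=samp(load('w3'),coverpts(0,0)).reshape(35,33);best=[]
for tl in np.arange(-4,22,1.):
    for ro in (-6,-3,0,3,6):
        v=samp(s,coverpts(tl,ro)).reshape(35,33); sl=np.s_[14:31,4:29]
        best.append((round(float(np.corrcoef(ref[sl].ravel(),v[sl].ravel())[0,1]),3),float(tl),ro))
best.sort(reverse=True); print(best[:4])
plan([.53,-.145,.05],[180,0,-115])
E
```

```text
clock: 20.25
tool_pos: [0.5672, -0.082, 0.0779]
orientation: [-179.8, 10.6, -92.9]
force: [0.7, 0.5, -0.3]
opening: 0.0176
gripper_force: 30.0
clock: 20.75
tool_pos: [0.5608, -0.1472, 0.0628]
orientation: [179.8, 11.0, -93.6]
force: [0.2, -0.1, -0.9]
opening: 0.0176
gripper_force: 30.0
[(0.592, 14.0, 0), (0.592, 13.0, 0), (0.59, 14.0, 3), (0.59, 13.0, 3)]
dpos [0.032 0.31  0.128] rot [0.025 0.12  0.237]
```

```bash

python3 -m creep '[{"grip":1,"delta_pos":[0.2,0,0],"rotation":[0,0.04,0]},{"grip":1,"delta_pos":[0.4,0,0],"rotation":[0,0.08,0]},{"grip":1,"delta_pos":[0.42,0,0],"rotation":[0,0.122,0]},{"grip":1,"delta_pos":[0.42,0,0],"rotation":[0,0.122,0]}]'
python3 - <<'E'
from h import *
plan([.5608,-.19,.022],[180,0,-93.4])
E
```

```text
clock: 21.2
tool_pos: [0.5586, -0.1849, 0.0559]
orientation: [179.8, -0.1, -93.3]
force: [-0.3, 0.8, -1.7]
opening: 0.0178
gripper_force: 30.0
dpos [ 0.049 -0.026  0.339] rot [ 0.002 -0.002  0.001]
```

```bash

python3 -m creep '[{"grip":1,"delta_pos":[0.02,0,0.15],"rotation":[0,0,0]},{"grip":1,"delta_pos":[0.02,0,0.28],"rotation":[0,0,0]},{"grip":1,"delta_pos":[0.02,0,0.33],"rotation":[0,0,0]},{"grip":1,"delta_pos":[0.02,0,0.33],"rotation":[0,0,0]}]'
python3 -m creep '[{"grip":1,"delta_pos":[0,0,0.01],"rotation":[0,0,0]},{"grip":1,"delta_pos":[0,0,0.02],"rotation":[0,0,0]},{"grip":1,"delta_pos":[0,0,0.02],"rotation":[0,0,0]}]'

```

```text
clock: 21.6
tool_pos: [0.5591, -0.187, 0.0229]
orientation: [179.9, -0.1, -93.3]
force: [-0.0, 0.1, -0.2]
opening: 0.0168
gripper_force: 30.0
clock: 21.9
tool_pos: [0.5602, -0.1867, 0.0225]
orientation: [-180.0, -0.1, -93.3]
force: [-0.2, 0.8, -0.6]
opening: 0.0173
gripper_force: 30.0
```

```bash

python3 -m creep '[{"grip":1,"delta_pos":[0,0,0.01],"rotation":[0,0,0]},{"grip":1,"delta_pos":[0,0,0.02],"rotation":[0,0,0]},{"grip":1,"delta_pos":[0,0,0.02],"rotation":[0,0,0]}]'

```

```text
clock: 22.2
tool_pos: [0.5599, -0.1867, 0.0201]
orientation: [180.0, -0.1, -93.3]
force: [-0.3, 0.1, -0.6]
opening: 0.0176
gripper_force: 30.0
```

```bash

python3 -m creep '[{"grip":0.4,"delta_pos":[0,0,0],"rotation":[0,0,0]},{"grip":0.4,"delta_pos":[0,0,0],"rotation":[0,0,0]},{"grip":0.4,"delta_pos":[0,0,0],"rotation":[0,0,0]},{"grip":0.4,"delta_pos":[0,0,0],"rotation":[0,0,0]}]'
python3 -m creep '[{"grip":0.2,"delta_pos":[0,0,-0.3],"rotation":[0,0,0]},{"grip":0,"delta_pos":[0,0,-0.7],"rotation":[0,0,0]},{"grip":0,"delta_pos":[0,0,-1],"rotation":[0,0,0]},{"grip":0,"delta_pos":[0,0,-1],"rotation":[0,0,0]}]'
python3 -m creep '[{"grip":0,"delta_pos":[0,0,-0.5],"rotation":[0,0,0]},{"grip":0,"delta_pos":[0,0,-0.6],"rotation":[0,0,0]},{"grip":0,"delta_pos":[0,0,-0.6],"rotation":[0,0,0]}]'
python3 - <<'E'
from h import *
plan([.5742,.0643,.18],[180,0,-93.3])
a=load('scene0');b=load('top0')
for z in (.004,.016):
  print([onz(b,p,z).round(3).tolist() for p in [(122,178),(174,178),(174,218),(122,218)]])
  print([onz(a,p,z).round(3).tolist() for p in [(190,240),(213,258),(160,283)]])
s=snap('scene','s13')
w=snap('wrist','w13')
ref=samp(load('w3'),coverpts(0,0)).reshape(35,33);best=[]
for tl in np.arange(-4,22,1.):
    for ro in (-6,-3,0,3,6):
        v=samp(s,coverpts(tl,ro)).reshape(35,33); sl=np.s_[14:31,4:29]
        best.append((round(float(np.corrcoef(ref[sl].ravel(),v[sl].ravel())[0,1]),3),float(tl),ro))
best.sort(reverse=True); print(best[:4])
E
```

```text
clock: 22.6
tool_pos: [0.5601, -0.1867, 0.0203]
orientation: [-180.0, -0.1, -93.3]
force: [0.3, 0.4, 0.0]
opening: 0.044
gripper_force: 0.0
clock: 23.0
tool_pos: [0.5628, -0.1869, 0.1251]
orientation: [-179.5, -0.1, -93.2]
force: [1.2, -0.4, -0.6]
opening: 0.076
gripper_force: 0.0
clock: 23.3
tool_pos: [0.5613, -0.1866, 0.1826]
orientation: [-179.7, -0.1, -93.3]
force: [-0.5, -0.5, -0.8]
opening: 0.0875
gripper_force: 0.0
dpos [-2.512  0.015  0.021] rot [-0.003 -0.001  0.   ]
[[0.588, 0.432, 0.004], [0.589, 0.259, 0.004], [0.458, 0.257, 0.004], [0.456, 0.429, 0.004]]
[[0.581, 0.261, 0.004], [0.467, 0.255, 0.004], [0.47, 0.422, 0.004]]
[[0.587, 0.428, 0.016], [0.589, 0.257, 0.016], [0.458, 0.255, 0.016], [0.457, 0.426, 0.016]]
[[0.567, 0.269, 0.016], [0.455, 0.263, 0.016], [0.458, 0.428, 0.016]]
[(0.596, 14.0, 0), (0.596, 13.0, 0), (0.594, 14.0, 3), (0.594, 13.0, 3)]
```

```bash

python3 -m creep '[{"grip":0,"delta_pos":[-0.4,0,0],"rotation":[0,0,0]},{"grip":0,"delta_pos":[-0.9,0,0],"rotation":[0,0,0]},{"grip":0,"delta_pos":[-0.9,0,0],"rotation":[0,0,0]}]'
python3 -m creep '[{"grip":0,"delta_pos":[-0.4,0,0],"rotation":[0,0,0]},{"grip":0,"delta_pos":[-0.9,0,0],"rotation":[0,0,0]},{"grip":0,"delta_pos":[-0.9,0,0],"rotation":[0,0,0]}]'
python3 -m creep '[{"grip":0,"delta_pos":[-0.4,0,0],"rotation":[0,0,0]},{"grip":0,"delta_pos":[-0.7,0,0],"rotation":[0,0,0]},{"grip":0,"delta_pos":[-0.7,0,0],"rotation":[0,0,0]},{"grip":0,"delta_pos":[-0.7,0,0],"rotation":[0,0,0]}]'
python3 - <<'E'
from h import *
plan([.5742,.0643,.1325],[180,0,-93.3])
E
```

```text
clock: 23.7
tool_pos: [0.5648, -0.0927, 0.1785]
orientation: [179.9, -0.1, -93.1]
force: [1.0, -0.3, -0.3]
opening: 0.0873
gripper_force: 0.0
clock: 24.0
tool_pos: [0.5702, -0.0028, 0.1784]
orientation: [179.9, -0.1, -93.1]
force: [-0.3, -0.5, -0.4]
opening: 0.0878
gripper_force: 0.0
clock: 24.4
tool_pos: [0.5737, 0.0631, 0.1784]
orientation: [179.9, -0.1, -93.2]
force: [0.5, -0.3, -0.2]
opening: 0.0876
gripper_force: 0.0
dpos [-0.013 -0.005  0.459] rot [ 0.001 -0.002  0.001]
```

```bash

python3 -m creep '[{"grip":0,"delta_pos":[-0.01,0,0.2],"rotation":[0,0,0]},{"grip":0,"delta_pos":[-0.01,0,0.4],"rotation":[0,0,0]},{"grip":0,"delta_pos":[-0.01,0,0.46],"rotation":[0,0,0]},{"grip":0,"delta_pos":[-0.01,0,0.46],"rotation":[0,0,0]},{"grip":0,"delta_pos":[-0.01,0,0.46],"rotation":[0,0,0]}]'
python3 -m creep '[{"grip":0.2,"delta_pos":[0,0,0],"rotation":[0,0,0]},{"grip":0.2,"delta_pos":[0,0,0],"rotation":[0,0,0]}]'

```

```text
clock: 24.9
tool_pos: [0.5747, 0.0635, 0.1343]
orientation: [-180.0, -0.1, -93.3]
force: [-0.4, -0.1, 0.1]
opening: 0.0875
gripper_force: 0.0
clock: 25.1
tool_pos: [0.5748, 0.0641, 0.1346]
orientation: [-179.9, -0.1, -93.3]
force: [0.4, -1.1, 0.1]
opening: 0.0771
gripper_force: 0.0
```

Need about 3.5 mm lower, then close.

```bash

python3 -m creep '[{"grip":0.2,"delta_pos":[0,0,0.02],"rotation":[0,0,0]},{"grip":0.2,"delta_pos":[0,0,0.035],"rotation":[0,0,0]},{"grip":0.2,"delta_pos":[0,0,0.035],"rotation":[0,0,0]}]'
python3 -m creep '[{"grip":1,"delta_pos":[0,0,0],"rotation":[0,0,0]},{"grip":1,"delta_pos":[0,0,0],"rotation":[0,0,0]},{"grip":1,"delta_pos":[0,0,0],"rotation":[0,0,0]},{"grip":1,"delta_pos":[0,0,0],"rotation":[0,0,0]},{"grip":1,"delta_pos":[0,0,0],"rotation":[0,0,0]}]'

```

```text
clock: 25.4
tool_pos: [0.5742, 0.0641, 0.1301]
orientation: [180.0, -0.1, -93.3]
force: [-0.4, -0.8, 0.2]
opening: 0.0702
gripper_force: 0.0
clock: 25.9
tool_pos: [0.5743, 0.064, 0.1302]
orientation: [180.0, -0.1, -93.3]
force: [-0.6, -1.4, -0.6]
opening: 0.0634
gripper_force: 30.0
```

Held at 63.4 mm opening, which fits the 64 mm cover. Now lift.

```bash

python3 -m creep '[{"grip":1,"delta_pos":[0,0,-0.05],"rotation":[0,0,0]},{"grip":1,"delta_pos":[0,0,-0.15],"rotation":[0,0,0]},{"grip":1,"delta_pos":[0,0,-0.3],"rotation":[0,0,0]},{"grip":1,"delta_pos":[0,0,-0.5],"rotation":[0,0,0]},{"grip":1,"delta_pos":[0,0,-0.5],"rotation":[0,0,0]}]'
python3 -m creep '[{"grip":1,"delta_pos":[0,0,-0.2],"rotation":[0,-0.05,0]},{"grip":1,"delta_pos":[0,0,-0.2],"rotation":[0,-0.1,0]},{"grip":1,"delta_pos":[0,0,-0.2],"rotation":[0,-0.15,0]},{"grip":1,"delta_pos":[0,0,-0.2],"rotation":[0,-0.15,0]}]'
python3 - <<'E'
from h import *
snap('scene','s14')
plan([.5225,.318,.2],[180,13.4,-93.3])
E
```

```text
clock: 26.4
tool_pos: [0.5762, 0.0646, 0.1841]
orientation: [-179.7, 0.0, -93.2]
force: [-0.0, -0.1, -0.3]
opening: 0.0637
gripper_force: 30.0
clock: 26.8
tool_pos: [0.5746, 0.063, 0.2009]
orientation: [-180.0, 13.6, -93.4]
force: [0.6, -0.0, 0.2]
opening: 0.0638
gripper_force: 30.0
dpos [-2.444  0.674  0.589] rot [-0.001  0.    -0.001]
```

```bash

python3 -m creep '[{"grip":1,"delta_pos":[-0.3,0.08,0.07],"rotation":[0,0,0]},{"grip":1,"delta_pos":[-0.6,0.16,0.14],"rotation":[0,0,0]},{"grip":1,"delta_pos":[-0.81,0.22,0.2],"rotation":[0,0,0]}]'
python3 -m creep '[{"grip":1,"delta_pos":[-0.3,0.08,0.07],"rotation":[0,0,0]},{"grip":1,"delta_pos":[-0.6,0.16,0.14],"rotation":[0,0,0]},{"grip":1,"delta_pos":[-0.81,0.22,0.2],"rotation":[0,0,0]}]'
python3 -m creep '[{"grip":1,"delta_pos":[-0.3,0.08,0.07],"rotation":[0,0,0]},{"grip":1,"delta_pos":[-0.6,0.16,0.14],"rotation":[0,0,0]},{"grip":1,"delta_pos":[-0.81,0.22,0.2],"rotation":[0,0,0]},{"grip":1,"delta_pos":[-0.81,0.22,0.2],"rotation":[0,0,0]}]'
python3 - <<'E'
from h import *
s=snap('scene','s15');p,R=tool();print(p,ctrl.get_obs()['opening'])
# cover model in tool frame at grasp
pg=np.array([.5743,.064,.1302]);Rg=Ro.from_euler('xyz',[180,-.1,-93.3],degrees=True)
T=Rg.inv().apply(coverpts(13.5,0)-pg)
ref=samp(load('w3'),coverpts(0,0)).reshape(35,33);best=[]
for nm in('s14','s15'):
  s=load(nm); P,Q=(p,R) if nm=='s15' else (np.array([.5746,.063,.2009]),Ro.from_euler('xyz',[180,13.6,-93.4],degrees=True)); best=[]
  for e in np.arange(-30,31,2.):
    v=samp(s,P+Q.apply(Ro.from_euler('y',e,degrees=True).apply(T))).reshape(35,33);sl=np.s_[14:31,4:29]
    best.append((round(float(np.corrcoef(ref[sl].ravel(),v[sl].ravel())[0,1]),3),float(e)))
  best.sort(reverse=True);print(nm,best[:5])
C=P+Q.apply(T); print('cover corners now',C.reshape(35,33,3)[[0,0,-1,-1],[0,-1,0,-1]].round(3).tolist())
E
```

```text
clock: 27.15
tool_pos: [0.5568, 0.1501, 0.1996]
orientation: [-180.0, 13.3, -93.3]
force: [0.1, 0.3, 0.1]
opening: 0.0632
gripper_force: 30.0
clock: 27.45
tool_pos: [0.5393, 0.2353, 0.199]
orientation: [-180.0, 13.3, -93.2]
force: [1.1, -0.7, -0.8]
opening: 0.0633
gripper_force: 30.0
clock: 27.85
tool_pos: [0.5217, 0.3205, 0.1979]
orientation: [-180.0, 13.3, -93.1]
force: [-0.3, -0.2, -0.1]
opening: 0.0638
gripper_force: 30.0
[0.5218867  0.31934659 0.19785429] 0.06381609500689804
s14 [(0.573, 2.0), (0.564, 0.0), (0.519, 4.0), (0.457, -2.0), (0.448, 6.0)]
s15 [(0.4, 8.0), (0.397, 10.0), (0.394, 12.0), (0.394, 6.0), (0.389, 14.0)]
cover corners now [[0.553, 0.312, 0.192], [0.489, 0.315, 0.192], [0.557, 0.38, 0.192], [0.493, 0.383, 0.192]]
```

```bash

python3 -m creep '[{"grip":1,"delta_pos":[0.07,0,0.3],"rotation":[0,0,0]},{"grip":1,"delta_pos":[0.14,0,0.6],"rotation":[0,0,0]},{"grip":1,"delta_pos":[0.178,0,0.754],"rotation":[0,0,0]}]'
python3 -m creep '[{"grip":1,"delta_pos":[0.07,0,0.3],"rotation":[0,0,0]},{"grip":1,"delta_pos":[0.14,0,0.6],"rotation":[0,0,0]},{"grip":1,"delta_pos":[0.178,0,0.754],"rotation":[0,0,0]},{"grip":1,"delta_pos":[0.178,0,0.754],"rotation":[0,0,0]},{"grip":1,"delta_pos":[0.178,0,0.754],"rotation":[0,0,0]}]'
python3 - <<'E'
from h import *
plan([.5222,.319,.036],[180,13.5,-93.3])
E
```

```text
clock: 28.2
tool_pos: [0.5216, 0.3167, 0.1182]
orientation: [179.9, 13.2, -93.3]
force: [-0.6, -0.5, -0.4]
opening: 0.064
gripper_force: 30.0
clock: 28.7
tool_pos: [0.5234, 0.3182, 0.044]
orientation: [-180.0, 13.4, -93.3]
force: [-0.3, 0.4, -0.1]
opening: 0.0637
gripper_force: 30.0
dpos [0.012 0.012 0.08 ] rot [-0.    -0.001  0.   ]
```

```bash

python3 -m creep '[{"grip":1,"delta_pos":[0.005,0,0.03],"rotation":[0,0,0]},{"grip":1,"delta_pos":[0.01,0,0.06],"rotation":[0,0,0]},{"grip":1,"delta_pos":[0.01,0,0.06],"rotation":[0,0,0]},{"grip":1,"delta_pos":[0.01,0,0.06],"rotation":[0,0,0]}]'
python3 -m creep '[{"grip":1,"delta_pos":[0.005,0,0.02],"rotation":[0,0,0]},{"grip":1,"delta_pos":[0.005,0,0.02],"rotation":[0,0,0]},{"grip":1,"delta_pos":[0.005,0,0.02],"rotation":[0,0,0]}]'

```

```text
clock: 29.1
tool_pos: [0.523, 0.3187, 0.0377]
orientation: [-180.0, 13.4, -93.3]
force: [0.4, -0.2, -0.8]
opening: 0.0639
gripper_force: 30.0
clock: 29.4
tool_pos: [0.5231, 0.3187, 0.0358]
orientation: [-180.0, 13.4, -93.3]
force: [-0.7, -0.7, 4.4]
opening: 0.0635
gripper_force: 30.0
```

```bash

python3 -m creep '[{"grip":0.15,"delta_pos":[0,0,0],"rotation":[0,0,0]},{"grip":0.15,"delta_pos":[0,0,0],"rotation":[0,0,0]},{"grip":0.15,"delta_pos":[0,0,0],"rotation":[0,0,0]},{"grip":0.15,"delta_pos":[0,0,0],"rotation":[0,0,0]}]'
python3 -m creep '[{"grip":0.15,"delta_pos":[0,0,-0.1],"rotation":[0,0,0]},{"grip":0.15,"delta_pos":[0,0,-0.3],"rotation":[0,0,0]},{"grip":0.1,"delta_pos":[0,0,-0.7],"rotation":[0,0,0]},{"grip":0,"delta_pos":[0,0,-1],"rotation":[0,0,0]},{"grip":0,"delta_pos":[0,0,-1],"rotation":[0,0,0]}]'
python3 -m creep '[{"grip":0,"delta_pos":[0.4,0,-0.4],"rotation":[0,0,0]},{"grip":0,"delta_pos":[0.8,0,-0.8],"rotation":[0,0,0]},{"grip":0,"delta_pos":[1,0,-1],"rotation":[0,0,0]}]'
python3 -m creep '[{"grip":0,"delta_pos":[0.4,0,0],"rotation":[0,0,0]},{"grip":0,"delta_pos":[0.8,0,0],"rotation":[0,0,0]},{"grip":0,"delta_pos":[1,0,0],"rotation":[0,0,0]},{"grip":0,"delta_pos":[1,0,0],"rotation":[0,0,0]}]'
python3 - <<'E'
from h import *
t=snap('top','t16');s=snap('scene','s16');b=load('top0');a=load('scene0')
ref=samp(load('w3'),coverpts(0,0)).reshape(35,33)
# flat cover in tray: search x,y,yaw on z=.030 top in both views
def flat(x,y,yaw,z=.03):
    P=coverpts(0,0,o=(x,y),yaw=yaw); P[:,2]=z; return P
for nm,I in(('top',t),('scene',s)):
  best=[]
  for x in np.arange(.505,.541,.003):
    for y in np.arange(.32,.371,.003):
      for yw in (83,86.7,90):
        v=samp(I,flat(x,y,yw)).reshape(35,33);best.append((round(float(np.corrcoef(ref.ravel(),v.ravel())[0,1]),3),round(x,3),round(y,3),yw))
  best.sort(reverse=True);print(nm,best[:3])
# movement of jar/tape
for nm,I0,I1,c in (('jar',b,t,(305,138)),('tape',b,t,(183,128)),('jar',a,s,(265,176)),('tape',a,s,(172,208))):
  x,y=c;sl=np.s_[y-14:y+14,x-14:x+14];sh,r=cv2.phaseCorrelate(I0['color'][sl].mean(2),I1['color'][sl].mean(2));print(nm,np.round(sh,2),round(r,2))
# bar in top: expected line
g=t['color'].astype(int)
u=proj(t,[[.5610,-.216,.006],[.5725,-.028,.006]]);print('bar px expected',u.round(1).tolist())
for f in np.linspace(-.1,1.1,13):
  P=u[0]+f*(u[1]-u[0]); x,y=int(round(P[0])),int(round(P[1])); print(round(f,1),(x,y),g[y-5:y+6,x].mean(1).astype(int).tolist())
E
```

```text
clock: 29.8
tool_pos: [0.5228, 0.3185, 0.035]
orientation: [180.0, 13.4, -93.3]
force: [-0.1, -0.1, -0.3]
opening: 0.0745
gripper_force: 0.0
clock: 30.3
tool_pos: [0.5237, 0.296, 0.1381]
orientation: [-179.6, 13.7, -93.2]
force: [0.9, 0.1, 0.6]
opening: 0.0862
gripper_force: 0.0
clock: 30.6
tool_pos: [0.5141, 0.1735, 0.2081]
orientation: [-180.0, 13.4, -93.2]
force: [0.8, -0.0, 0.6]
opening: 0.0874
gripper_force: 0.0
clock: 31.0
tool_pos: [0.5083, 0.0757, 0.1829]
orientation: [179.9, 13.4, -93.5]
force: [-0.4, 0.8, 0.3]
opening: 0.0877
gripper_force: 0.0
top [(0.259, np.float64(0.532), np.float64(0.344), 90), (0.252, np.float64(0.541), np.float64(0.344), 90), (0.249, np.float64(0.529), np.float64(0.344), 90)]
scene [(0.49, np.float64(0.526), np.float64(0.347), 86.7), (0.487, np.float64(0.526), np.float64(0.347), 90), (0.478, np.float64(0.523), np.float64(0.347), 86.7)]
jar [0.06 0.02] 0.96
tape [ 0.02 -0.1 ] 0.99
jar [2.85 2.02] 0.16
tape [0.03 0.03] 0.99
bar px expected [[318.2, 187.5], [261.2, 183.6]]
-0.1 (324, 188) [201, 201, 198, 199, 200, 202, 202, 204, 200, 201, 201]
0.0 (318, 187) [199, 198, 190, 172, 154, 153, 157, 160, 163, 176, 193]
0.1 (313, 187) [198, 192, 160, 91, 42, 38, 38, 62, 110, 165, 191]
0.2 (307, 187) [197, 192, 160, 90, 41, 36, 39, 75, 133, 184, 197]
0.3 (301, 186) [200, 194, 180, 141, 98, 75, 68, 78, 110, 156, 189]
0.4 (295, 186) [196, 193, 178, 164, 179, 187, 191, 195, 199, 200, 197]
0.5 (290, 186) [198, 199, 196, 188, 188, 188, 194, 187, 190, 196, 195]
0.6 (284, 185) [201, 196, 176, 160, 178, 173, 146, 109, 81, 65, 54]
0.7 (278, 185) [160, 178, 158, 101, 66, 59, 47, 46, 56, 67, 69]
0.8 (273, 184) [99, 88, 74, 67, 59, 56, 46, 45, 47, 45, 51]
0.9 (267, 184) [99, 84, 70, 64, 62, 50, 43, 45, 45, 44, 45]
1.0 (261, 184) [99, 88, 76, 61, 63, 64, 56, 46, 45, 46, 47]
1.1 (255, 183) [96, 97, 90, 77, 51, 41, 41, 56, 66, 66, 59]
```

The checks fit:
- **Cover:** flat in the tray at about (0.526, 0.347).
- **Bar:** on the desk where I laid it.
- **Jar and tape:** neither has moved in the top view.

Handing in.

```bash
python3 -c "
from plant import ctrl
print(ctrl.get_obs()['qvel'].round(2)); print(ctrl.close_job())"
```

```text
[ 1.38  0.18  0.47  0.1   0.09 -0.13]
the job is handed in; nothing more can be done
None
```

I levered the cover up with the bar, laid the bar flat on the desk and the cover flat in the tray, and handed the job in at about 31 s of the 64 s; the bar's blade half was hidden from the top camera at the last check.

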